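Turn the battery pack round in its charging dock

ROBOT

A 6-joint arm with a two-finger parallel gripper is mounted at the origin on the work surface. World frame = base frame: x ahead of the robot, y to its left, z up, the work surface at z = 0. Lengths are in m, angles in rad, forces in N, time in s.
With the tool pointing down it reaches from about 0.35 to 0.875 m from the base axis. Payload 4.2 kg.
Tool frame: the origin (TCP) lies on the mounting face of the last link; the fingertips stand robot.tip_extent ahead of it and the grasp point (between the pads) lies 164 mm ahead of it (robot.tip_extent is the distance from the TCP to the fingertips, in m); y points along the fingers, x is the direction in which the jaws open and shut, and the axes are right-handed (so a half turn about y gives the same grasp; the last joint's range is limited). The gripper opens to 87 mm and grips with 3 to 60 N. Pads are 19 mm wide; open, the fingers measure 117 mm over their backs; the gripper's body (75 mm by 190 mm) begins 51 mm behind the grasp point.
Start: joints at [-1.027, 0.385, 0.008, 0, -1.194, -0.259], TCP at [0.176, -0.6, 0.405] pointing down, gripper open.
Joint ranges: [-3.14, 3.14], [-1.21, 2.06], [-1.07, 1.41], [-3.16, 2.05], [-2.99, -0.16], [-3.1, 3.1]. Speed limits (rad/s): [2.79, 2.79, 3.14, 3.14, 3.14, 3.14].

INTERFACE

Orientations are given as a 3x3 rotation matrix whose columns are the frame's x, y, z axes.
In Python, from plant import robot, eyes, ticket gives the robot as it stands.
- The arm moves only by the tool step_arm, never from a script. Its argument "series" is a list of rows, each a list of 5 numbers: the shift along the tool's x, y, z in m, then the turn about the tool's y in rad, then the opening, from 0 (shut) to 1 (fully open). A call has 1 to 12 rows; each row shifts and turns the pose as measured when the row begins, along the tool's axes as they then stand; what a row does not reach is not made up. A row lasts 1/8 s, in which the tool goes at most 62.5 mm and 10.7 degrees, less where a joint would pass 70% of its speed; a pose out of reach is approached as far as the arm can. A call is refused whole if a number of a shift passes 0.0625 or a number of a turn 0.188, either way. A call with a gripper value outside its range is refused whole. The fingers move at their own pace and stop on an object; "squeeze" is the grip in N (left out, the last holds). Time passes only in rows, so rows that do not move let the fingers close. It gives the time, the measured TCP pose, the force and the opening at its end, in the units of the state.
- robot.get_obs(): the state, without advancing time (a new reading comes with each control period).
- eyes.read_camera(name): name is "scene" or "top"; returns the picture (480x640x3 uint8, blue, green, red); there is no depth.
- eyes.camera_params(name): a dict with "intrinsics" (3x3 intrinsics, pixels), "R" (3x3) and "t" (3): a world point X has camera coordinates R X + t. Camera axes: x right, y down, z forward; pixel columns grow to the right and rows downward; lengths in m; the calibration is good to about 2 mm. A picture is of the moment at which its call begins. camera_params takes no time and is no camera call.
- ticket.sign_off(): hands the job in, once; it reports no verdict.
The state is a dict: "t": time; "joint_pos": joint angles; "joint_vel": joint speeds; "tau": joint torques, N m; "tcp_pos": TCP position; "ee_rot": TCP orientation; "wrist_force": force on the tool from outside, world axes, zero at the start; "torque": the same for the moment, N m; "opening": opening from 0.0 (shut) to 1.0 (fully open).
Only numpy, scipy, OpenCV 4.12 (cv2) and the standard library are available. Lean on these libraries where they do the work, as an engineer would, in place of code of your own. Each camera call takes 0.05 s, during which the arm holds its last target.

TASK

The battery pack in the charging dock was slid in back to front. Swing the red latch open, slide the pack out of its rails, turn it end for end and slide it back fully home with its brass contacts (orange-banded end) against the dock's contacts, then swing the latch fully closed. Keep the pack upright and leave the mouse, bottle, jar and filament spool where they stand.

Things in the scene. Friction and masses are not known exactly. Their poses are not given: they have to be found in the camera images.
- dock: Grey charging dock, fixed. Origin on the table; x points into the slot, the open mouth faces -x, z up. Floor plate from x -120 to 135 mm, 96 mm wide, top at z 12. Cheeks x 35 to 105, |y| 26.5 to 47, up to z 52, undercut for the pack's base plate (66 mm wide, z 12 to 23): in there a pack can only slide along x. Flared lead-ins reach out to x 18; before them is an open apron.
- home (a point): Where the pack's centre lies when fully home: dock x 60, y 0, z 34 mm; axes as the dock's. Up to 2 mm deeper the pack's inner end meets a black stop with two brass contacts (z 12 to 22 mm, face at dock x 122); nothing rises above the stop, so fingers can come down behind the pack's body.
- pack_center (a point): Centre of the loose battery pack, 22 mm above its underside; +x points to its contact end, z up. Black base plate 120 x 62 x 8 mm; centred on it a body 88 (x) x 47 (y) x 36 mm with a steel sleeve, leaving a bare ledge of 16 mm at each end. In all 44 mm high, 0.3 to 0.55 kg. It fits the dock either way round; docked, only the body's end faces and top can be reached.
- pack_contacts (a point): Middle of the pack's contact end, 60 mm along the pack's +x from its centre, 22 mm up. That end has an orange band round the body and two brass strips on the ledge; the other end is plain black. At the start it is at the dock's mouth (wrong); it must end innermost.
- gate (a joint): Red latch bar on an upright pivot at the dock's mouth. 0 = closed: bar along the dock's +y across the mouth, 3 mm in front of the home pack. Grows as the knob swings out to the dock's -x (anticlockwise from above), end stop at 2.0 rad. Stays where it is left; about 0.5 N at the knob moves it. Beyond 1.6 rad it is clear of the pack.
- gate_knob (a point): On the axis of the upright red knob at the free end of the latch bar, 41 mm above the table. Knob 14 mm across, z 14 to 59 mm, 118 mm from the pivot. Bar 10 mm thick, z 14 to 28 mm. Closed, the knob stands at dock x -8, y +58 mm, free on all sides but the bar's.
- gate_pivot (a point): Pivot axis of the latch, at dock x -8, y -60 mm, 40 mm above the table, on a post of radius 12 mm and height 36 mm.
- mouse: Blue and black computer mouse, 96 x 56 x 32 mm, origin under its centre. Stands in one of three places round the dock: beside the cheeks or beside the apron at the dock's +y, or behind its inner end.
- bottle: White bottle with a blue cap, 58 mm across, 140 mm tall, origin under its centre, in another of the three places.
- jar: Glass jar with a black lid, 62 mm across, 65 mm tall, origin under its centre, in the third place.
- spool: Filament spool lying flat, kraft flanges 200 mm across, 60 mm high, 0.95 kg, origin under its centre, at the dock's -y side.

How it is judged:
On the way, in this order (a step that is already met when the one before it is completed fails the run):
1. the latch is swung open (value of joint gate above 1.3 rad), for 0.1 s.
2. the pack is drawn clear of the rails (x of pack_center in the frame of dock below -0.028 m), for 0.1 s.
3. the pack is home again, contact end first (x of pack_center in the frame of dock between 0.055 and 0.065 m and y of pack_center in the frame of dock between -0.004 and 0.004 m and z of pack_center in the frame of dock between 0.028 and 0.04 m and x of pack_contacts in the frame of dock above 0.112 m), for 0.2 s.
4. the latch is closed (value of joint gate below 0.08 rad), for 0.2 s.
At the end, for the whole second after the job is handed in: The pack rests upright in the dock with its contact end innermost, its centre within 5 mm of home along the slot, 4 mm sideways and 6 mm in height, and the latch is closed to within 0.08 rad (all of step 3 and value of joint gate below 0.08 rad and angle between pack_center's own z axis and vertical below 0.06 rad and linear speed of pack below 0.01 m/s); the robot touches nothing.
It fails at once if the mouse is moved by more than 20 mm (distance of mouse from where it was at the start of the episode above 0.02 m).
It fails at once if the bottle is moved by more than 20 mm (distance of bottle from where it was at the start of the episode above 0.02 m).
It fails at once if the jar is moved by more than 20 mm (distance of jar from where it was at the start of the episode above 0.02 m).
It fails at once if the spool is moved by more than 20 mm (distance of spool from where it was at the start of the episode above 0.02 m).
It fails at once if the pack is tipped by more than 35 degrees (angle between pack_center's own z axis and vertical above 0.61 rad).
It also fails if it takes over 72 s, if anything falls off the work surface, if the arm or the gripper's body presses on something with over 40 N, if the wrist force passes 120 N, or if a joint passes its speed limit or range.

## Working session

There is one attempt and no reset: what is moved stays moved. The work goes in short steps, Python scripts to look and compute and a tool call to move; the robot and the scene stay as the last step left them, time stands still between calls to the robot, and variables do not carry over. Pictures are saved under pics/ and viewed, and the job is handed in when it is done.

Besides the shell and the picture viewer there is one more tool, called after "Emit:" as name(argument=value, ...), one argument or row to a line, values as JSON. step_arm: Moves the arm, as the interface text tells. Its arguments: {"type":"object","properties":{"series":{"type":"array"},"squeeze":{"type":"number"}},"required":["series"]}

```bash
mkdir -p pics; ls; python3 - <<'E'
from plant import robot, eyes, ticket
import cv2, numpy as np
np.set_printoptions(precision=4,suppress=True)
for n in ("scene","top"):
    im=eyes.read_camera(n); cv2.imwrite(f"pics/{n}0.png",im)
    print(n,eyes.camera_params(n))
o=robot.get_obs(); print(o); print(robot.tip_extent)
E
```

```text
pics
scene {'intrinsics': array([[482.0501,   0.    , 315.0513],
       [  0.    , 482.0501, 245.5755],
       [  0.    ,   0.    ,   1.    ]]), 'R': array([[ 0.6352,  0.7723, -0.0059],
       [ 0.6421, -0.5324, -0.5516],
       [-0.4292,  0.3466, -0.8341]]), 't': array([-0.3872, -0.3234,  1.2573])}
top {'intrinsics': array([[568.6167,   0.    , 324.8132],
       [  0.    , 568.6167, 252.1074],
       [  0.    ,   0.    ,   1.    ]]), 'R': array([[-0.0178, -0.9998,  0.0071],
       [-0.9987,  0.0175, -0.0486],
       [ 0.0485, -0.008 , -0.9988]]), 't': array([0.0246, 0.584 , 1.1332])}
{'t': 0.1, 'joint_pos': array([-1.0274,  0.3855,  0.0067, -0.0004, -1.194 , -0.2586]), 'joint_vel': array([-0.0018, -0.0033,  0.0032,  0.0018, -0.0003,  0.0013]), 'tau': array([  0.0002, -39.169 ,  18.7935,   4.2319,   0.0135,  -0.0001]), 'tcp_pos': array([ 0.1756, -0.5996,  0.4037]), 'ee_rot': array([[-0.2808, -0.0007, -0.9598],
       [ 0.9598,  0.0019, -0.2808],
       [ 0.002 , -1.    ,  0.0001]]), 'wrist_force': array([-0.0429,  0.6909, -0.3269]), 'torque': array([0.0033, 0.0004, 0.0491]), 'opening': 0.9988582303093098}
0.1822
```

View pics/scene0.png

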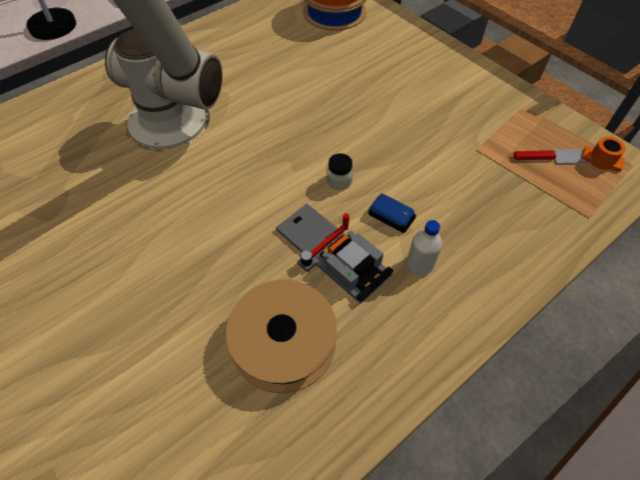

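View pics/top0.png

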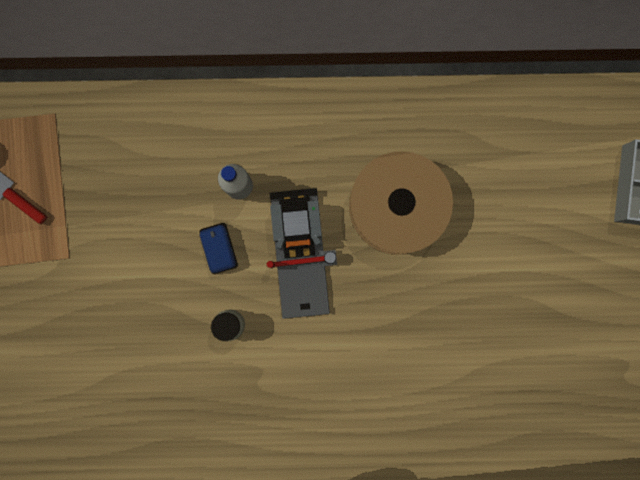

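```bash
python3 - <<'E'
import cv2
im=cv2.imread("pics/top0.png")[170:350,190:370]
cv2.imwrite("pics/topcrop.png",cv2.resize(im,None,fx=3.3,fy=3.3,interpolation=cv2.INTER_CUBIC))
im=cv2.imread("pics/scene0.png")[140:310,265:450]
cv2.imwrite("pics/scenecrop.png",cv2.resize(im,None,fx=4,fy=3.5*4/3.5,interpolation=cv2.INTER_CUBIC)[:600])
E
```

```text
(no output)
```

View pics/topcrop.png

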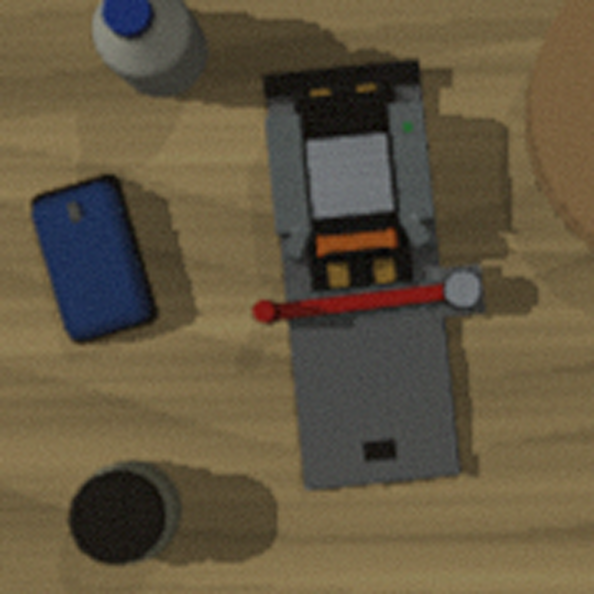

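View pics/scenecrop.png

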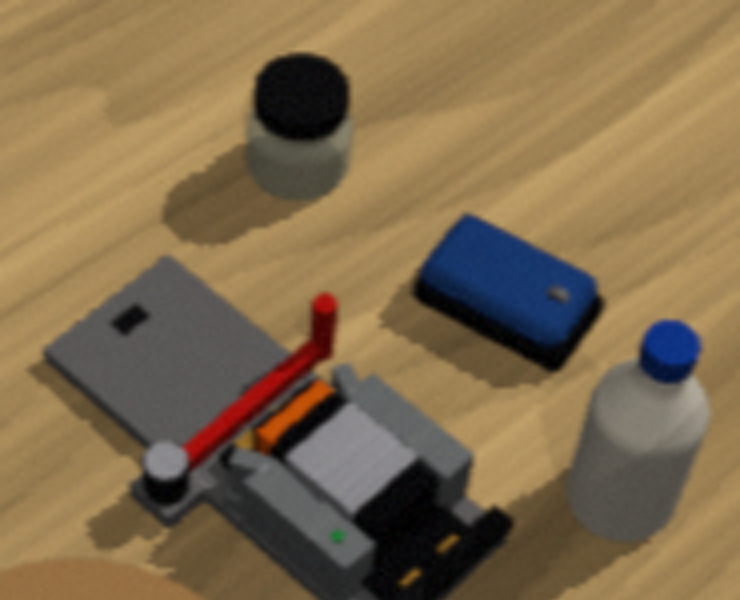

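```bash
cat > h.py <<'E'
import numpy as np, cv2
from plant import robot, eyes, ticket
np.set_printoptions(precision=4,suppress=True)
def ray(n,u,v,z):
    p=eyes.camera_params(n);K,R,t=p["intrinsics"],p["R"],p["t"]
    d=R.T@np.linalg.solve(K,[u,v,1.]);c=-R.T@t
    return c+d*(z-c[2])/d[2]
def proj(n,X):
    p=eyes.camera_params(n);q=p["intrinsics"]@(p["R"]@np.asarray(X)+p["t"]);return q[:2]/q[2]
def cen(m):
    n,l,s,c=cv2.connectedComponentsWithStats(m.astype(np.uint8))
    i=1+np.argmax(s[1:,4]); return c[i],s[i]
E
python3 - <<'E'
from h import *
f=lambda x,y:(190+(x+.5)/3.3-.5,170+(y+.5)/3.3-.5)
A=ray("top",*f(305,488),.012)[:2];B=ray("top",*f(458,472),.012)[:2]
C=ray("top",*f(265,75),.022)[:2];D=ray("top",*f(418,62),.022)[:2]
k=ray("top",*f(265,311),.059)[:2];p=ray("top",*f(462,289),.036)[:2]
g=lambda x,y:(265+(x+.5)/4-.5,140+(y+.5)/4-.5)
k2=ray("scene",*g(324,302),.059)[:2];p2=ray("scene",*g(166,458),.036)[:2]
A2=ray("scene",*g(168,257),.012)[:2];B2=ray("scene",*g(46,352),.012)[:2]
print("corners",A,B,C,D,np.linalg.norm(A-B),"scene",A2,B2)
print("k p",k,p,k2,p2,np.linalg.norm(k-p),np.linalg.norm(k2-p2))
ax=(C+D-A-B)/2; print("yaw corners",np.degrees(np.arctan2(ax[1],ax[0])),np.linalg.norm(ax))
for a,b in((k,p),(k2,p2)):
    y=(a-b)/np.linalg.norm(a-b); yaw=np.arctan2(-y[0],y[1]); X=np.array([np.cos(yaw),np.sin(yaw)]);Y=np.array([-X[1],X[0]])
    print(np.degrees(yaw), "origin", (a+b)/2+8*.001*X+.001*Y)
X=ax/np.linalg.norm(ax); print("origin from corners",(A+B)/2+.12*X,(C+D)/2-.135*X)
ims=cv2.imread("pics/top0.png"); 
for nm,(u,v),z in(("jar",f(117,516),.065),("bottle",f(127,12),.14),("m",f(95,258),.03),("spool",(401,203),.06)): print(nm,ray("top",u,v,z))
hsv=cv2.cvtColor(ims,cv2.COLOR_BGR2HSV)
m=(hsv[...,0]>8)&(hsv[...,0]<16)&(hsv[...,1]>200)&(hsv[...,2]>120);m[:200]=0;m[260:]=0;m[:,:270]=0;m[:,330:]=0
c,s=cen(m);print("band",c,s,ray("top",*c,.044))
for q in((308,140),(387,134),(394,213),(314,219)): print("sleeve",ray("top",*f(*q),.044))
E
```

```text
corners [0.4544 0.1025] [0.4624 0.0091] [0.7062 0.1226] [0.7126 0.0292] 0.0936572867332451 scene [0.4535 0.1039] [0.4622 0.0112]
k p [0.5612 0.1212] [0.573  0.0051] [0.5588 0.1253] [0.5697 0.0094] 0.1167352142935466 0.1164039772236124
yaw corners 4.572803762002515 0.25187002247592927
5.79658084746198 origin [0.5749 0.0649]
5.385750987560502 origin [0.5721 0.0691]
origin from corners [0.578  0.0654] [0.5749 0.0651]
jar [0.4436 0.208  0.065 ]
bottle [0.7238 0.1873 0.14  ]
m [0.5958 0.2257 0.03  ]
spool [ 0.6752 -0.1354  0.06  ]
band [296.7361 242.75  ] [286 240  23   7  72] [0.6023 0.0694 0.044 ]
sleeve [0.6633 0.0955 0.044 ]
sleeve [0.6661 0.0483 0.044 ]
sleeve [0.6187 0.0449 0.044 ]
sleeve [0.6159 0.0926 0.044 ]
```

```bash
python3 - <<'E'
from h import *
im=cv2.imread("pics/top0.png").astype(float)
# saturation-like: R-B ; wood brown high, grey low
d=cv2.GaussianBlur(im[...,2]-im[...,0],(0,0),.8)
L=[];Rr=[]
for v in range(272,314):
    row=d[v]; th=(np.median(row[292:318])+np.median(row[255:270]))/2
    u=290
    while row[u]<th:u-=1
    L.append((u+(th-row[u])/(row[u+1]-row[u]),v))
    u=315; th=(np.median(row[292:318])+np.median(row[345:360]))/2
    while row[u]<th:u+=1
    Rr.append((u-1+(th-row[u-1])/(row[u]-row[u-1]),v))
for nm,P in(("L",L),("R",Rr)):
    Q=np.array([ray("top",u,v,.012)[:2] for u,v in P]); 
    k=np.polyfit(Q[:,0],Q[:,1],1); r=Q[:,1]-np.polyval(k,Q[:,0]); g=abs(r)<.0015; k=np.polyfit(Q[g,0],Q[g,1],1)
    print(nm,np.degrees(np.arctan(k[0])),"y at .5,.575",np.polyval(k,[.5,.575]),g.sum(),r.std())
# cheek outer edges/ sleeve edges at z .056
f=lambda x,y:(190+(x+.5)/3.3-.5,170+(y+.5)/3.3-.5)
S=np.array([ray("top",*f(*q),.056)[:2] for q in((308,140),(387,134),(394,213),(314,219))]);print(S,S.mean(0))
e=(S[0]+S[1]-S[2]-S[3]);print("sleeve yaw",np.degrees(np.arctan2(e[1],e[0])))
g=lambda x,y:(265+(x+.5)/4-.5,140+(y+.5)/4-.5)
for q in((284,463),(346,403),(416,457),(352,513)): print(ray("scene",*g(*q),.056)[:2])
E
```

```text
L 4.736958332670609 y at .5,.575 [0.1069 0.1131] 42 0.00010364405616714162
R 4.751061962815918 y at .5,.575 [0.0093 0.0155] 41 0.00039779982998333976
[[0.6618 0.0948]
 [0.6646 0.048 ]
 [0.6177 0.0447]
 [0.615  0.0919]] [0.6398 0.0698]
sleeve yaw 3.804870472438837
[0.6197 0.0452]
[0.6125 0.093 ]
[0.659  0.0982]
[0.6629 0.0519]
```

Emit:
step_arm(
  series=[
    [0,0,0,-0.171,0.4],
    [0,0,0,-0.171,0.4],
    [0,0,0,-0.171,0.4],
    [0,0,0,-0.171,0.4],
    [0,0,0,-0.171,0.4],
    [0,0,0,-0.171,0.4],
    [0,0,0,-0.171,0.4],
    [0,0,0,-0.171,0.4],
  ],
  squeeze=8,
)

```text
t: 1.1
tcp_pos: [0.1753, -0.5987, 0.3983]
ee_rot: [[-0.992, -0.004, 0.126], [-0.126, 0.012, -0.992], [0.003, -1.0, -0.013]]
wrist_force: [-0.2, 0.1, 0.3]
opening: 0.405
```

```bash
cat >> h.py <<'E'
YAW=np.radians(4.74);O=np.array([.5755,.0654])
X2=np.array([np.cos(YAW),np.sin(YAW)]);Y2=np.array([-X2[1],X2[0]])
def st():
    o=robot.get_obs();p=o["tcp_pos"];R=o["ee_rot"];r=p[:2]-O
    print("t",round(o["t"],2),"dock xy",np.round([r@X2*1000,r@Y2*1000],1),"tipz",round((p[2]-.1822)*1000,1),"jaw deg rel dock",round(np.degrees(np.arctan2(R[1,0],R[0,0])-YAW)%360,2),"F",o["wrist_force"],"op mm",round(o["opening"]*87,1),"j",o["joint_pos"],"tilt",R[2,1])
    return o
def to(x,y,tipz,deg):
    "shift in tool axes (mm) to bring tip to dock x,y (mm), z, and turn"
    o=robot.get_obs();R=o["ee_rot"];w=O+X2*x/1000+Y2*y/1000
    d=R.T@(np.array([w[0],w[1],tipz/1000+.1822])-o["tcp_pos"])
    a=(deg-np.degrees(np.arctan2(R[1,0],R[0,0])-YAW)+180)%360-180
    print("tool shift mm",np.round(d*1000,1),"turn",round(-np.radians(a),3))
E
python3 -c "
from h import *
st();to(-8,58,220,180)"
```

```text
t 1.1 dock xy [-453.7 -628.8] tipz 216.1 jaw deg rel dock 182.5 F [-0.2157  0.1301  0.3227] op mm 35.3 j [-1.0274  0.3898  0.0004 -0.0029 -1.194   1.1548] tilt -0.9999167826537212
tool shift mm [-475.2    3.3 -666.7] turn 0.044
```

Emit:
step_arm(
  series=[
    [-0.035,-0.002,-0.05,0.02,0.4],
    [-0.035,-0.002,-0.05,0.02,0.4],
    [-0.035,-0.002,-0.05,0,0.4],
    [-0.035,-0.002,-0.05,0,0.4],
    [-0.035,-0.002,-0.05,0,0.4],
    [-0.035,-0.002,-0.05,0,0.4],
    [-0.035,-0.002,-0.05,0,0.4],
    [-0.035,-0.002,-0.05,0,0.4],
    [-0.035,-0.002,-0.05,0,0.4],
    [-0.035,-0.002,-0.05,0,0.4],
    [-0.035,-0.002,-0.05,0,0.4],
    [-0.02,-0.002,-0.02,0,0.4],
  ],
)

```text
t: 2.6
tcp_pos: [0.5339, 0.0197, 0.4249]
ee_rot: [[-0.997, -0.009, 0.082], [-0.082, 0.017, -0.996], [0.007, -1.0, -0.018]]
wrist_force: [0.4, -0.9, 0.3]
opening: 0.402
```

```bash
python3 -c "
from h import *
st();to(-8,58,100,180)"
```

```text
t 2.6 dock xy [-45.2 -42.1] tipz 242.7 jaw deg rel dock 179.96 F [ 0.4266 -0.9347  0.3405] op mm 34.9 j [ 0.3359  0.2173 -0.1718 -0.0205 -1.1842 -0.2462] tilt -0.9998174572205639
tool shift mm [-38.2 144.2 -97.6] turn -0.001
```

```bash
python3 - <<'E'
s=open("h.py").read()
s=s.replace('p=o["tcp_pos"];R=o["ee_rot"];r=p[:2]-O','R=o["ee_rot"];p=o["tcp_pos"]+R[:,1]*.1822;r=p[:2]-O')
s=s.replace('(p[2]-.1822)*1000','p[2]*1000').replace('"tilt",R[2,1]','"tilt",R[:2,1]')
s=s.replace('tipz/1000+.1822])-o["tcp_pos"])','tipz/1000])-o["tcp_pos"]-R[:,1]*.1822)')
open("h.py","w").write(s)
E
python3 -c "
from h import *
st();to(-8,58,100,180)"
```

```text
t 2.6 dock xy [-46.5 -38.9] tipz 242.8 jaw deg rel dock 179.96 F [ 0.4266 -0.9347  0.3405] op mm 34.9 j [ 0.3359  0.2173 -0.1718 -0.0205 -1.1842 -0.2462] tilt [-0.0085  0.0171]
tool shift mm [-39.5 144.2 -94.4] turn -0.001
```

Emit:
step_arm(
  series=[
    [-0.018,0,-0.045,0,0.4],
    [-0.018,0,-0.045,0,0.4],
    [0,0.05,0,0,0.4],
    [0,0.04,0,0,0.4],
    [0,0,0,0,0.4],
  ],
)

```text
t: 3.22
tcp_pos: [0.5632, 0.1202, 0.3321]
ee_rot: [[-0.996, -0.011, 0.085], [-0.086, 0.016, -0.996], [0.009, -1.0, -0.017]]
wrist_force: [0.7, 0.2, 0.3]
opening: 0.4
```

```bash
python3 -c "
from h import *
st();to(-8,58,100,180)
im=eyes.read_camera('scene');cv2.imwrite('pics/s1.png',im)
im=eyes.read_camera('top');cv2.imwrite('pics/t1.png',im)
"
```

```text
t 3.23 dock xy [-9.4 58.7] tipz 150.0 jaw deg rel dock 180.17 F [0.6722 0.15   0.3326] op mm 34.8 j [ 0.4869  0.3653 -0.2078 -0.0232 -0.9996 -0.3888] tilt [-0.0107  0.0164]
tool shift mm [-1.9 49.9  1.6] turn 0.003
```

View pics/s1.png

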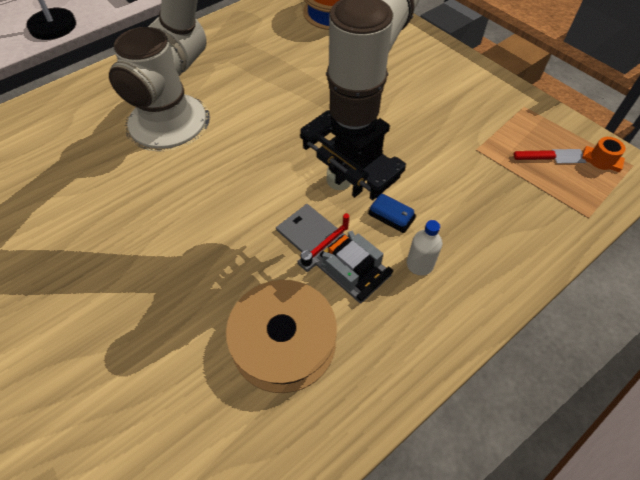

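View pics/t1.png

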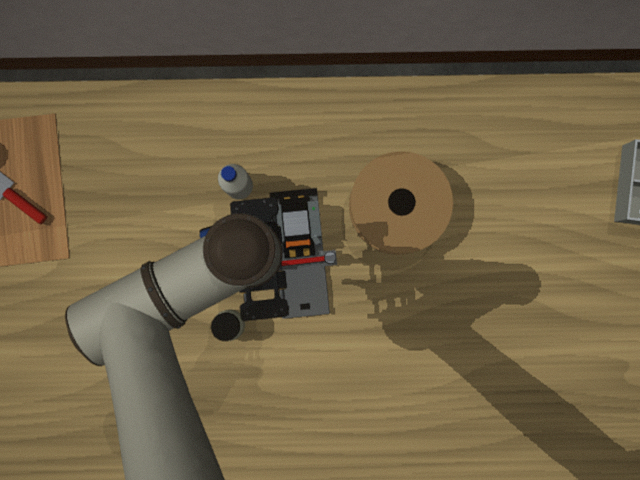

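Emit:
step_arm(
  series=[
    [-0.002,0.05,0.001,0,0.4],
    [0,0.045,0,0,0.4],
    [0,0.015,0,0,0.4],
    [0,0,0,0,0.4],
  ],
)

```text
t: 3.82
tcp_pos: [0.5705, 0.1223, 0.234]
ee_rot: [[-0.996, 0.014, 0.087], [-0.086, 0.026, -0.996], [-0.016, -1.0, -0.024]]
wrist_force: [-2.0, -0.2, -1.3]
opening: 0.4
```

```bash
python3 -c "
from h import *
st();to(-8,58,33,180)
im=eyes.read_camera('scene')[130:280,260:460];cv2.imwrite('pics/s2.png',cv2.resize(im,None,fx=4,fy=4,interpolation=cv2.INTER_CUBIC))
"
```

```text
t 3.83 dock xy [ 2.7 61.6] tipz 51.9 jaw deg rel dock 180.2 F [-2.0285 -0.2    -1.2982] op mm 34.8 j [ 0.485   0.4863 -0.3021 -0.0232 -0.7579 -0.3818] tilt [0.0143 0.0256]
tool shift mm [11.1 18.6  4. ] turn 0.004
```

View pics/s2.png

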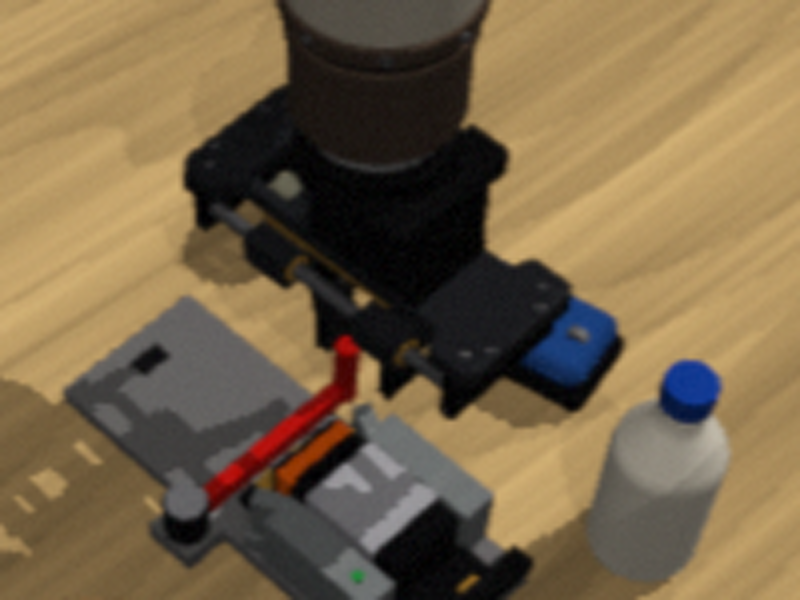

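Emit:
step_arm(
  series=[
    [0.007,0,0.001,0,0.4],
    [0.006,0,0.001,0,0.4],
    [0,0,0,0,0.4],
  ],
)

```text
t: 4.25
tcp_pos: [0.5585, 0.1196, 0.2389]
ee_rot: [[-0.996, 0.025, 0.088], [-0.087, 0.03, -0.996], [-0.027, -0.999, -0.028]]
wrist_force: [-0.3, 0.3, 0.4]
opening: 0.401
```

```bash
python3 -c "
from h import *
st();to(-9,58,33,180)
"
```

```text
t 4.25 dock xy [-7.5 60.4] tipz 56.9 jaw deg rel dock 180.25 F [-0.345   0.2974  0.4094] op mm 34.9 j [ 0.4911  0.4612 -0.3333 -0.0218 -0.7407 -0.3877] tilt [0.0246 0.0299]
tool shift mm [ 2.1 23.8  3.1] turn 0.004
```

Emit:
step_arm(
  series=[
    [0,0.01,0.001,0,0.4],
    [0,0.01,0.001,0,0.4],
  ],
)

```text
t: 4.5
tcp_pos: [0.5597, 0.1184, 0.2194]
ee_rot: [[-0.996, 0.028, 0.088], [-0.087, 0.032, -0.996], [-0.031, -0.999, -0.029]]
wrist_force: [0.1, -0.5, -0.3]
opening: 0.402
```

```bash
python3 -c "
from h import *
st();to(-9,58,33,180)
"
```

```text
t 4.5 dock xy [-5.7 59.5] tipz 37.4 jaw deg rel dock 180.27 F [ 0.0576 -0.5395 -0.3301] op mm 34.9 j [ 0.4882  0.4888 -0.3485 -0.0229 -0.6937 -0.383 ] tilt [0.0284 0.0316]
tool shift mm [3.4 4.2 1.6] turn 0.005
```

Emit:
step_arm(
  series=[
    [0,0,0,0,0.4],
  ],
)

```text
t: 4.62
tcp_pos: [0.5595, 0.1182, 0.218]
ee_rot: [[-0.996, 0.026, 0.088], [-0.087, 0.03, -0.996], [-0.029, -0.999, -0.028]]
wrist_force: [-0.1, -0.2, -0.2]
opening: 0.403
```

```bash
python3 -c "
from h import *
st();to(-9,58,33,180)
"
```

```text
t 4.62 dock xy [-6.4 59.1] tipz 35.9 jaw deg rel dock 180.26 F [-0.0978 -0.1683 -0.1612] op mm 35.0 j [ 0.4881  0.4909 -0.3495 -0.023  -0.6932 -0.3829] tilt [0.0261 0.0305]
tool shift mm [2.7 2.8 1.2] turn 0.005
```

Emit:
step_arm(
  series=[
    [0.002,0.001,0.001,0,0.1],
    [0,0,0,0,0.1],
    [0,0,0,0,0.1],
  ],
  squeeze=5,
)

```text
t: 5.0
tcp_pos: [0.5578, 0.1171, 0.2165]
ee_rot: [[-0.996, 0.026, 0.088], [-0.087, 0.03, -0.996], [-0.028, -0.999, -0.028]]
wrist_force: [0.9, 0.9, -0.7]
opening: 0.159
```

```bash
python3 -c "
from h import *
st()
"
```

```text
t 5.0 dock xy [-8.3 58.1] tipz 34.4 jaw deg rel dock 180.27 F [ 0.8531  0.9134 -0.667 ] op mm 13.8 j [ 0.4878  0.4906 -0.3556 -0.0229 -0.6878 -0.3824] tilt [0.0258 0.0302]
```

Emit:
step_arm(
  series=[
    [0.008,0,0,-0.07,0.1],
    [0.01,0,0.0005,-0.085,0.1],
    [0.01,0,0.0005,-0.085,0.1],
    [0.01,0,0.0005,-0.085,0.1],
    [0.01,0,0.0005,-0.085,0.1],
    [0.01,0,0.0005,-0.085,0.1],
    [0.01,0,0.0005,-0.085,0.1],
    [0.01,0,0.0005,-0.085,0.1],
  ],
)

```text
t: 6.0
tcp_pos: [0.4878, 0.0856, 0.2163]
ee_rot: [[-0.714, 0.032, 0.7], [-0.699, 0.034, -0.714], [-0.046, -0.999, -0.002]]
wrist_force: [-0.9, 2.1, 0.5]
opening: 0.162
```

```bash
cat >> h.py <<'E'
def gate():
    o=robot.get_obs();p=o["tcp_pos"]+o["ee_rot"][:,1]*.1822;r=p[:2]-O;x,y=r@X2+.008,r@Y2+.060
    print("gate if held",round(np.arctan2(-x,y),3),"radius",round(np.hypot(x,y)*1000,1))
E
python3 -c "
from h import *
st();gate()
"
```

```text
t 6.0 dock xy [-79.4  33. ] tipz 34.3 jaw deg rel dock 219.67 F [-0.9205  2.0863  0.4588] op mm 14.1 j [ 0.4983  0.3939 -0.5413 -0.0256 -0.5917  0.2978] tilt [0.0319 0.0336]
gate if held 0.655 radius 117.2
```

Emit:
step_arm(
  series=[
    [0.01,0,0.0002,-0.085,0.1],
    [0.01,0,0.0002,-0.085,0.1],
    [0.01,0,0.0002,-0.085,0.1],
    [0.01,0,0.0002,-0.085,0.1],
    [0.01,0,0.0002,-0.085,0.1],
    [0.01,0,0.0002,-0.085,0.1],
    [0.01,0,0.0002,-0.085,0.1],
    [0.01,0,0.0002,-0.085,0.1],
  ],
)

```text
t: 7.0
tcp_pos: [0.4509, 0.0145, 0.2162]
ee_rot: [[-0.091, 0.035, 0.995], [-0.995, 0.036, -0.092], [-0.039, -0.999, 0.031]]
wrist_force: [0.2, 0.0, 0.6]
opening: 0.16
```

```bash
python3 -c "
from h import *
st();gate()
"
```

```text
t 7.0 dock xy [-121.5  -34.4] tipz 34.2 jaw deg rel dock 260.06 F [0.1765 0.0393 0.5565] op mm 13.9 j [ 0.3881  0.3372 -0.6415 -0.0384 -0.5468  1.1236] tilt [0.0347 0.0358]
gate if held 1.349 radius 116.4
```

Emit:
step_arm(
  series=[
    [0.01,0,0.0002,-0.085,0.1],
    [0.01,0,0.0002,-0.085,0.1],
    [0.01,0,0.0002,-0.085,0.1],
    [0.01,0,0.0002,-0.085,0.1],
    [0.01,0,0.0002,-0.085,0.1],
    [0.01,0,0.0002,-0.085,0.1],
    [0.006,0,0,-0.05,0.1],
    [0,0,0,0,0.1],
  ],
)

```text
t: 8.0
tcp_pos: [0.4617, -0.0521, 0.2163]
ee_rot: [[0.468, 0.036, 0.883], [-0.884, 0.036, 0.467], [-0.016, -0.999, 0.048]]
wrist_force: [0.6, -0.3, -2.7]
opening: 0.16
```

```bash
python3 -c "
from h import *
st();gate()
"
```

```text
t 8.0 dock xy [-116.2 -101.6] tipz 34.4 jaw deg rel dock 293.15 F [ 0.6091 -0.3449 -2.7095] op mm 13.9 j [ 0.2305  0.3551 -0.6034 -0.0506 -0.57    1.8687] tilt [0.0355 0.0364]
gate if held 1.938 radius 115.9
```

Emit:
step_arm(
  series=[
    [0,0,0,0,0.5],
    [0,0,0,0,0.5],
    [0,-0.04,0,0,0.5],
    [0,-0.05,0,0,0.4],
    [0,-0.05,0,0,0.0],
  ],
)

```text
t: 8.62
tcp_pos: [0.456, -0.0563, 0.3566]
ee_rot: [[0.467, 0.026, 0.884], [-0.884, 0.034, 0.466], [-0.018, -0.999, 0.039]]
wrist_force: [1.4, -0.8, 0.4]
opening: 0.357
```

```bash
python3 -c "
from h import *
st()
"
```

```text
t 8.62 dock xy [-124.  -105.6] tipz 174.6 jaw deg rel dock 293.09 F [ 1.3504 -0.7593  0.406 ] op mm 31.1 j [ 0.2241  0.1428 -0.4465 -0.0343 -0.9489  1.8516] tilt [0.0258 0.0344]
```

Emit:
step_arm(
  series=[
    [0,0,0,0.17,0],
    [0,0,0,0.17,0],
    [0,0,0,0.17,0],
    [0,0,0,0.17,0],
    [0,0,0,0.17,0],
    [0,0,0,0.17,0],
    [0,0,0,0.17,0],
    [0,0,0,0.17,0],
    [0,0,0,0.17,0],
    [0,0,0,0.17,0],
    [0,0,0,0.17,0],
  ],
)

```text
t: 10.0
tcp_pos: [0.4545, -0.0541, 0.3633]
ee_rot: [[-0.991, 0.04, 0.125], [-0.123, 0.038, -0.992], [-0.045, -0.998, -0.033]]
wrist_force: [0.3, 0.6, -0.0]
opening: 0.005
```

```bash
python3 -c "
from h import *
st();to(130,0,170,180)
"
```

```text
t 10.0 dock xy [-122.5 -102.7] tipz 181.4 jaw deg rel dock 182.34 F [ 0.3054  0.5564 -0.0471] op mm 0.4 j [ 0.23    0.1294 -0.4439 -0.0343 -0.9498 -0.0864] tilt [0.0404 0.0381]
tool shift mm [-255.7   25.9  -91.5] turn 0.041
```

Emit:
step_arm(
  series=[
    [-0.05,0.003,-0.018,0.02,0],
    [-0.05,0.003,-0.018,0.02,0],
    [-0.05,0.003,-0.018,0,0],
    [-0.05,0,-0.018,0,0],
    [-0.05,0,-0.018,0,0],
  ],
)

```text
t: 10.62
tcp_pos: [0.6979, 0.062, 0.3697]
ee_rot: [[-0.996, 0.041, 0.08], [-0.079, 0.039, -0.996], [-0.044, -0.998, -0.035]]
wrist_force: [1.3, -0.5, 0.9]
opening: 0.002
```

```bash
python3 -c "
from h import *
st();to(130,0,100,180)
"
```

```text
t 10.62 dock xy [129.7  -7.2] tipz 187.8 jaw deg rel dock 179.79 F [ 1.3204 -0.5012  0.8564] op mm 0.1 j [ 0.3142  0.5273  0.161  -0.0264 -1.154  -0.2244] tilt [0.0407 0.0386]
tool shift mm [ 3.5 87.9 -4.1] turn -0.004
```

Emit:
step_arm(
  series=[
    [0,0,0,0,0],
  ],
)

```text
t: 10.75
tcp_pos: [0.7002, 0.0638, 0.3674]
ee_rot: [[-0.996, 0.039, 0.081], [-0.08, 0.038, -0.996], [-0.042, -0.998, -0.035]]
wrist_force: [-0.6, 0.5, -0.1]
opening: 0.006
```

```bash
python3 -c "
from h import *
st();to(130,0,100,180)
"
```

```text
t 10.75 dock xy [131.8  -5.5] tipz 185.4 jaw deg rel dock 179.85 F [-0.5726  0.4667 -0.0962] op mm 0.5 j [ 0.3157  0.5333  0.1655 -0.0265 -1.1538 -0.2248] tilt [0.0393 0.0384]
tool shift mm [ 5.5 85.4 -2.5] turn -0.003
```

Emit:
step_arm(
  series=[
    [0,0.015,0,0,0],
    [0,0.02,0,0,0],
    [0.003,0.02,-0.001,0,0],
    [0,0.015,-0.001,0,0],
    [0,0.007,0,0,0],
  ],
)

```text
t: 11.38
tcp_pos: [0.6953, 0.0672, 0.2863]
ee_rot: [[-0.996, 0.036, 0.079], [-0.078, 0.038, -0.996], [-0.039, -0.999, -0.036]]
wrist_force: [-0.2, 0.2, 0.6]
opening: 0.008
```

```bash
python3 -c "
from h import *
st();to(128,0,60,180)
"
```

```text
t 11.38 dock xy [126.6  -1.7] tipz 104.4 jaw deg rel dock 179.74 F [-0.151   0.2018  0.6493] op mm 0.7 j [ 0.3224  0.5909  0.0556 -0.0302 -0.9897 -0.2275] tilt [0.0356 0.0385]
tool shift mm [ 0.3 44.4 -0.1] turn -0.004
```

Emit:
step_arm(
  series=[
    [0,0.015,0,0,0],
    [0,0.018,0,0,0],
    [0,0.01,0,0,0],
    [0,0,0,0,0],
  ],
)

```text
t: 11.88
tcp_pos: [0.6967, 0.0686, 0.2404]
ee_rot: [[-0.996, 0.036, 0.079], [-0.078, 0.038, -0.996], [-0.038, -0.999, -0.035]]
wrist_force: [-0.0, 0.6, 0.1]
opening: 0.007
```

```bash
python3 -c "
from h import *
st();to(128,0,28,180)
im=eyes.read_camera('scene')[150:300,270:470];cv2.imwrite('pics/s3.png',cv2.resize(im,None,fx=4,fy=4,interpolation=cv2.INTER_CUBIC))
"
```

```text
t 11.88 dock xy [128.1  -0.4] tipz 58.4 jaw deg rel dock 179.73 F [-0.0273  0.6066  0.1129] op mm 0.6 j [ 0.3238  0.6386  0.0171 -0.0319 -0.9036 -0.2259] tilt [0.0355 0.0384]
tool shift mm [ 1.3 30.4  0.7] turn -0.005
```

View pics/s3.png

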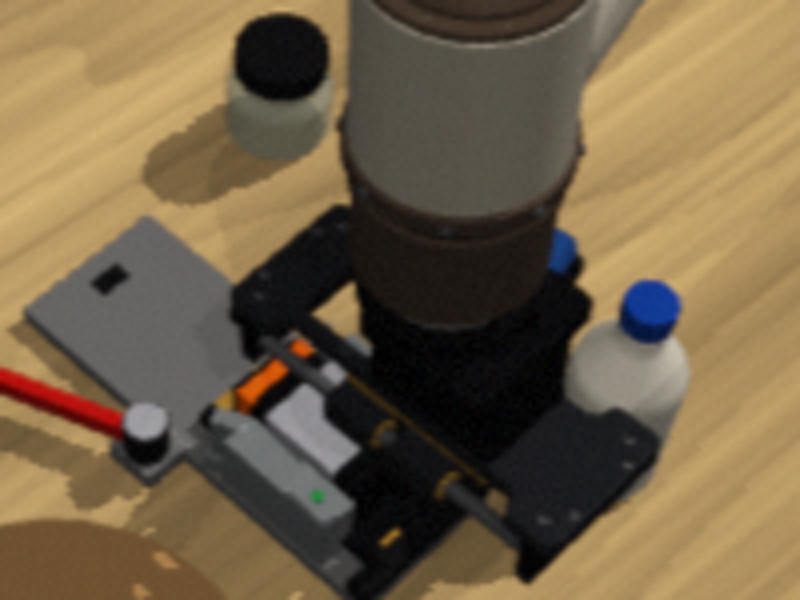

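Emit:
step_arm(
  series=[
    [0,0.012,0,0,0],
    [0,0.012,0,0,0],
    [0,0.004,0,0,0],
    [0,0,0,0,0],
  ],
)

```text
t: 12.42
tcp_pos: [0.6984, 0.0699, 0.2119]
ee_rot: [[-0.996, 0.038, 0.08], [-0.078, 0.039, -0.996], [-0.041, -0.999, -0.036]]
wrist_force: [0.7, -0.5, 0.8]
opening: 0.008
```

```bash
python3 -c "
from h import *
st()
"
```

```text
t 12.43 dock xy [130.4   0.8] tipz 30.0 jaw deg rel dock 179.74 F [ 0.6902 -0.5403  0.7926] op mm 0.7 j [ 0.3249  0.6715 -0.001  -0.0329 -0.8498 -0.2248] tilt [0.0383 0.039 ]
```

Emit:
step_arm(
  series=[
    [0.006,0,0,0,0],
    [0.008,0,0,0,0],
    [0.008,0,0,0,0],
    [0.008,0,0,0,0],
    [0.008,0,0,0,0],
  ],
)

```text
t: 13.05
tcp_pos: [0.6593, 0.067, 0.212]
ee_rot: [[-0.996, 0.044, 0.08], [-0.078, 0.04, -0.996], [-0.047, -0.998, -0.037]]
wrist_force: [2.9, 0.5, -0.4]
opening: 0.007
```

```bash
python3 -c "
from h import *
st();to(14,0,30,180)
"
```

```text
t 13.05 dock xy [92.3  1.3] tipz 30.2 jaw deg rel dock 179.76 F [ 2.9114  0.4623 -0.3597] op mm 0.6 j [ 0.3402  0.6162 -0.1149 -0.0329 -0.7846 -0.2382] tilt [0.0444 0.0404]
tool shift mm [78.2 -3.6  1.5] turn -0.004
```

Emit:
step_arm(
  series=[
    [0.008,-0.0003,0.0002,0,0],
    [0.008,-0.0003,0.0002,0,0],
    [0.008,-0.0003,0.0002,0,0],
    [0.008,-0.0003,0.0002,0,0],
    [0.008,-0.0003,0.0002,0,0],
    [0.008,-0.0003,0,0,0],
    [0.008,-0.0003,0,0,0],
    [0.008,-0.0003,0,0,0],
  ],
)

```text
t: 14.05
tcp_pos: [0.5915, 0.0606, 0.212]
ee_rot: [[-0.996, 0.047, 0.081], [-0.079, 0.041, -0.996], [-0.05, -0.998, -0.037]]
wrist_force: [1.8, 0.4, 0.1]
opening: 0.006
```

```bash
python3 -c "
from h import *
st();to(14,0,30,180)
"
```

```text
t 14.05 dock xy [24.7  0.7] tipz 30.2 jaw deg rel dock 179.78 F [1.7857 0.4345 0.0779] op mm 0.5 j [ 0.3695  0.5258 -0.2981 -0.0334 -0.6885 -0.2645] tilt [0.047 0.041]
tool shift mm [10.7 -0.4  0.7] turn -0.004
```

Emit:
step_arm(
  series=[
    [0.008,-0.0003,0,0,0],
    [0.004,0,0,0,0],
    [-0.008,0,0,0,0],
    [0,0,0,0,0],
  ],
)

```text
t: 14.55
tcp_pos: [0.586, 0.0601, 0.212]
ee_rot: [[-0.996, 0.044, 0.081], [-0.079, 0.04, -0.996], [-0.047, -0.998, -0.036]]
wrist_force: [-0.5, 0.1, -0.6]
opening: 0.005
```

```bash
python3 -c "
from h import *
st()
"
```

```text
t 14.55 dock xy [18.5  0.4] tipz 30.1 jaw deg rel dock 179.79 F [-0.5339  0.0837 -0.6361] op mm 0.4 j [ 0.372   0.5192 -0.3113 -0.0338 -0.6851 -0.2666] tilt [0.0438 0.0401]
```

Emit:
step_arm(
  series=[
    [0,-0.06,0,0,0],
    [0,-0.045,0,0,0],
    [0,-0.03,0,0,0],
    [0,-0.015,0,0,0],
    [0,-0.005,0,0,0],
  ],
)

```text
t: 15.18
tcp_pos: [0.579, 0.0533, 0.3669]
ee_rot: [[-0.996, 0.032, 0.078], [-0.077, 0.037, -0.996], [-0.034, -0.999, -0.034]]
wrist_force: [0.9, -1.0, -0.3]
opening: 0.005
```

```bash
python3 -c "
from h import *
st()
im=eyes.read_camera('scene')[150:300,250:450];cv2.imwrite('pics/s4.png',cv2.resize(im,None,fx=4,fy=4,interpolation=cv2.INTER_CUBIC))
"
```

```text
t 15.18 dock xy [ 8.8 -6.1] tipz 184.9 jaw deg rel dock 179.69 F [ 0.9489 -0.9516 -0.3457] op mm 0.4 j [ 0.365   0.3337 -0.159  -0.0271 -1.0355 -0.2738] tilt [0.0316 0.037 ]
```

View pics/s4.png

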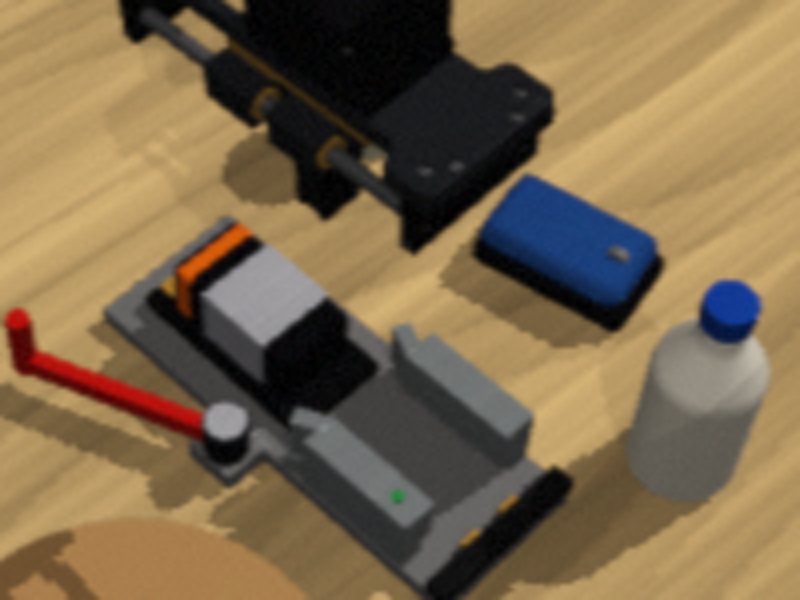

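```bash
python3 - <<'E'
from h import *
g=lambda x,y:(250+(x+.5)/4-.5,150+(y+.5)/4-.5)
P={}
for nm,q,z in(("c-",(176,268),.056),("c+",(242,225),.056),("in+",(344,305),.056),("in-",(272,355),.056),("base in+",(378,368),.02),("base in-",(300,428),.02)):
    w=ray("scene",*g(*q),z)[:2]-O; print(nm,np.round([w@X2*1000,w@Y2*1000],1))
im=eyes.read_camera("scene")[205:290,270:390];cv2.imwrite('pics/s5.png',cv2.resize(im,None,fx=6,fy=6,interpolation=cv2.INTER_CUBIC))
E
```

```text
c- [-87.  -18.1]
c+ [-83.4  26.6]
in+ [-8.4 27.9]
in- [-12.1 -20.7]
base in+ [15.6 30.7]
base in- [ 13.3 -25.3]
```

View pics/s5.png

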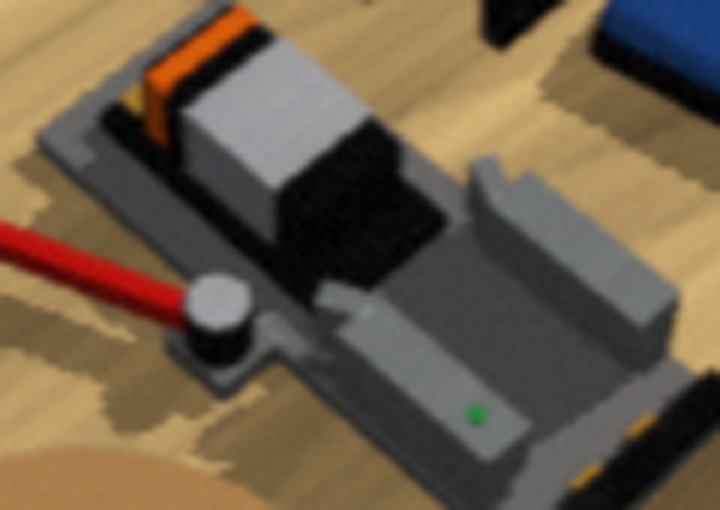

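Emit:
step_arm(
  series=[
    [0,0,0,0.174,0.8],
    [0,0,0,0.174,0.8],
    [0,0,0,0.174,0.8],
    [0,0,0,0.174,0.8],
    [0,0,0,0.174,0.8],
    [0,0,0,0.174,0.8],
    [0,0,0,0.174,0.8],
    [0,0,0,0.174,0.8],
    [0,0,0,0.15,0.8],
  ],
)

```text
t: 16.4
tcp_pos: [0.577, 0.0535, 0.3479]
ee_rot: [[-0.053, -0.003, -0.999], [0.998, 0.028, -0.053], [0.028, -1.0, 0.001]]
wrist_force: [-0.1, -0.0, 0.9]
opening: 0.793
```

```bash
python3 -c "
from h import *
st();to(-44,1.5,160,90)
"
```

```text
t 16.4 dock xy [ 0.5 -6.9] tipz 165.7 jaw deg rel dock 88.29 F [-0.1479 -0.0394  0.877 ] op mm 69.0 j [ 0.3655  0.3545 -0.1774 -0.0318 -1.0314 -1.8673] tilt [-0.0025  0.0282]
tool shift mm [ 6.9  6.  44.7] turn -0.03
```

Emit:
step_arm(
  series=[
    [0.003,0,0.015,-0.015,0.8],
    [0.003,0,0.018,-0.015,0.8],
    [0,0,0.01,0,0.8],
    [0,0.01,0,0,0.8],
    [0,0.02,0,0,0.8],
    [0,0.02,0,0,0.8],
    [0,0.02,0,0,0.8],
  ],
)

```text
t: 17.27
tcp_pos: [0.5325, 0.0584, 0.2681]
ee_rot: [[-0.08, -0.013, -0.997], [0.996, 0.025, -0.081], [0.026, -1.0, 0.011]]
wrist_force: [-0.4, 0.5, -0.4]
opening: 0.8
```

```bash
python3 -c "
from h import *
st();to(-44,1.5,60,90)
"
```

```text
t 17.27 dock xy [-45.4   1.3] tipz 85.9 jaw deg rel dock 89.87 F [-0.379   0.4777 -0.4225] op mm 69.6 j [ 0.4052  0.3794 -0.3742 -0.0382 -0.8194 -1.8693] tilt [-0.0126  0.025 ]
tool shift mm [-0.5 25.9 -1.6] turn -0.002
```

Emit:
step_arm(
  series=[
    [0,0.018,0,0,0.8],
    [0,0.016,0,0,0.8],
    [0,0.012,-0.001,0,0.8],
    [0,0.006,0,0,0.8],
    [0,0,0,0,0.8],
  ],
)

```text
t: 17.9
tcp_pos: [0.5336, 0.0594, 0.2087]
ee_rot: [[-0.079, -0.019, -0.997], [0.997, 0.022, -0.079], [0.024, -1.0, 0.017]]
wrist_force: [-1.1, -0.3, 0.0]
opening: 0.801
```

```bash
python3 -c "
from h import *
st();to(-44,1.5,28,90)
im=eyes.read_camera('scene')[150:300,250:450];cv2.imwrite('pics/s6.png',cv2.resize(im,None,fx=4,fy=4,interpolation=cv2.INTER_CUBIC))
"
```

```text
t 17.9 dock xy [-45.4   1.8] tipz 26.6 jaw deg rel dock 89.78 F [-1.0685 -0.314   0.0452] op mm 69.7 j [ 0.4061  0.4674 -0.422  -0.0437 -0.6907 -1.8639] tilt [-0.0191  0.0221]
tool shift mm [-0.2 -1.4 -1.4] turn -0.004
```

View pics/s6.png

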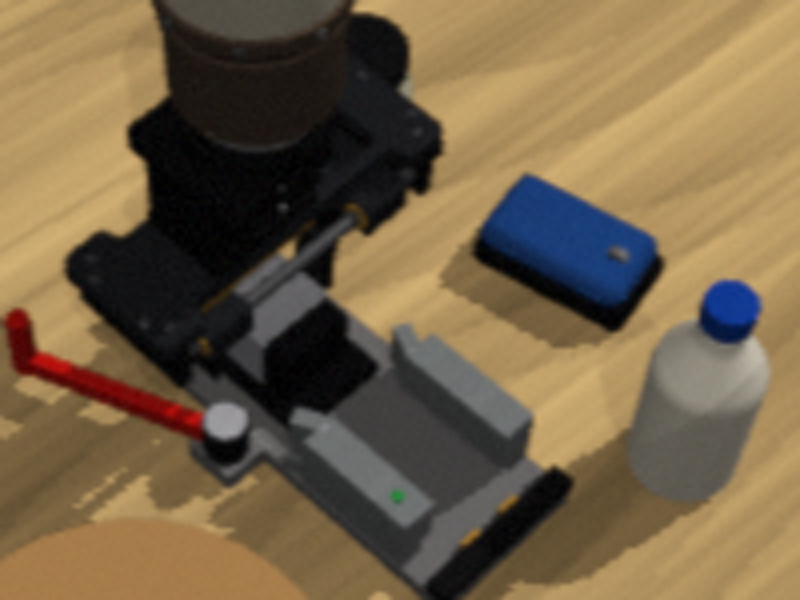

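Fingers straddle the body. Close on it.

Emit:
step_arm(
  series=[
    [0,0,0,0,0.4],
    [0,0,0,0,0.4],
    [0,0,0,0,0.4],
    [0,0,0,0,0.4],
  ],
  squeeze=30,
)

```text
t: 18.45
tcp_pos: [0.5341, 0.0595, 0.2107]
ee_rot: [[-0.079, -0.015, -0.997], [0.997, 0.024, -0.079], [0.025, -1.0, 0.013]]
wrist_force: [0.5, -0.4, -2.1]
opening: 0.54
```

```bash
python3 -c "
from h import *
st()
"
```

```text
t 18.45 dock xy [-44.2   2. ] tipz 28.5 jaw deg rel dock 89.8 F [ 0.5249 -0.3648 -2.1338] op mm 47.0 j [ 0.4059  0.4643 -0.4207 -0.0433 -0.6908 -1.8639] tilt [-0.0151  0.0235]
```

Emit:
step_arm(
  series=[
    [0,-0.008,0,0,0.4],
    [0,-0.01,0,0,0.4],
    [0,-0.005,0.006,0,0.4],
    [0,0,0.012,0,0.4],
    [0,0,0.012,0,0.4],
    [0,0,0.006,0,0.4],
    [0,0,0,0,0.4],
  ],
)

```text
t: 19.32
tcp_pos: [0.4938, 0.0553, 0.2345]
ee_rot: [[-0.078, -0.02, -0.997], [0.997, 0.023, -0.078], [0.024, -1.0, 0.018]]
wrist_force: [-0.0, 0.2, -3.5]
opening: 0.538
```

```bash
python3 -c "
from h import *
st()
im=eyes.read_camera('scene')[130:300,230:450];cv2.imwrite('pics/s7.png',cv2.resize(im,None,fx=3.6,fy=3.5,interpolation=cv2.INTER_CUBIC))
"
```

```text
t 19.32 dock xy [-85.6   1.1] tipz 52.4 jaw deg rel dock 89.73 F [-0.0248  0.1744 -3.4533] op mm 46.8 j [ 0.4309  0.375  -0.4968 -0.0448 -0.7082 -1.8893] tilt [-0.0202  0.0228]
```

View pics/s7.png

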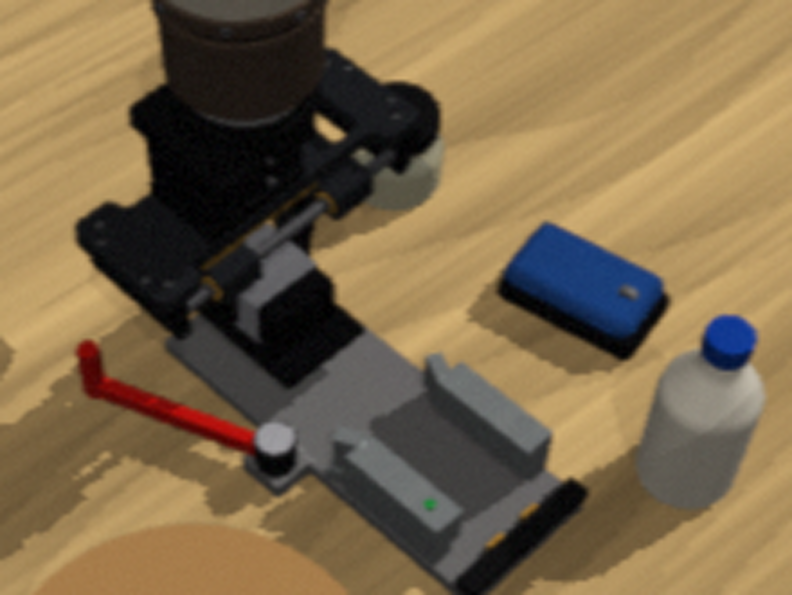

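Emit:
step_arm(
  series=[
    [0,0,0,-0.09,0.4],
    [0,0,0,-0.16,0.4],
    [0,0,0,-0.16,0.4],
    [0,0,0,-0.16,0.4],
    [0,0,0,-0.16,0.4],
    [0,0,0,-0.16,0.4],
    [0,0,0,-0.16,0.4],
    [0,0,0,-0.16,0.4],
    [0,0,0,-0.16,0.4],
    [0,0,0,-0.16,0.4],
    [0,0,0,-0.16,0.4],
  ],
)

```text
t: 20.75
tcp_pos: [0.4989, 0.0567, 0.2337]
ee_rot: [[-0.968, -0.015, 0.252], [-0.252, 0.023, -0.967], [0.009, -1.0, -0.026]]
wrist_force: [-0.2, 0.6, -4.4]
opening: 0.541
```

```bash
python3 -c "
from h import *
st();to(-80,1.5,50,270)
"
```

```text
t 20.75 dock xy [-79.6   2.1] tipz 51.6 jaw deg rel dock 189.86 F [-0.2053  0.6267 -4.3593] op mm 47.1 j [ 0.4297  0.3825 -0.4874 -0.0423 -0.7058 -0.1427] tilt [-0.0155  0.0231]
tool shift mm [0.5 1.6 0.6] turn -1.399
```

Emit:
step_arm(
  series=[
    [0,0,0,-0.16,0.4],
    [0,0,0,-0.16,0.4],
    [0,0,0,-0.16,0.4],
    [0,0,0,-0.16,0.4],
    [0,0,0,-0.16,0.4],
    [0,0,0,-0.16,0.4],
    [0,0,0,-0.16,0.4],
    [0,0,0,-0.14,0.4],
    [0,0,0,-0.08,0.4],
    [0,0,0,0,0.4],
  ],
)

```text
t: 22.0
tcp_pos: [0.5032, 0.0578, 0.2327]
ee_rot: [[0.069, -0.012, 0.998], [-0.997, 0.023, 0.07], [-0.024, -1.0, -0.011]]
wrist_force: [-1.1, -0.1, -3.3]
opening: 0.538
```

```bash
python3 -c "
from h import *
st();to(-60,1.5,50,270)
im=eyes.read_camera('scene')[130:300,230:450];cv2.imwrite('pics/s8.png',cv2.resize(im,None,fx=3.6,fy=3.5,interpolation=cv2.INTER_CUBIC))
"
```

```text
t 22.0 dock xy [-74.6   2.8] tipz 50.5 jaw deg rel dock 269.24 F [-1.1142 -0.0775 -3.3258] op mm 46.8 j [ 0.4284  0.3897 -0.4794 -0.0403 -0.7039  1.2428] tilt [-0.0124  0.023 ]
tool shift mm [ 1.1  0.3 14.6] turn -0.013
```

View pics/s8.png

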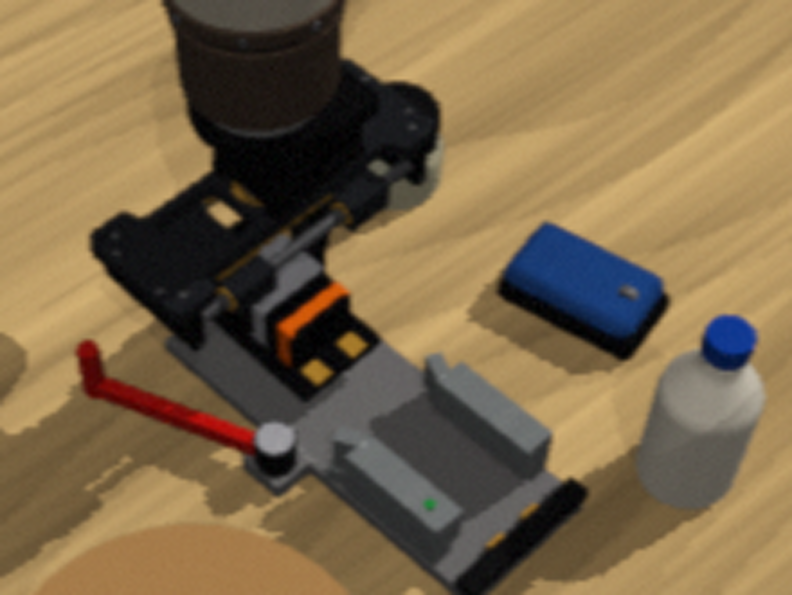

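Emit:
step_arm(
  series=[
    [0.0005,0,0.006,-0.006,0.4],
    [0.0005,0.006,0.006,-0.006,0.4],
    [0,0.007,0,0,0.4],
    [0,0.004,0,0,0.4],
    [0,0,0,0,0.4],
  ],
)

```text
t: 22.68
tcp_pos: [0.5162, 0.0581, 0.2136]
ee_rot: [[0.079, -0.013, 0.997], [-0.997, 0.023, 0.08], [-0.024, -1.0, -0.011]]
wrist_force: [0.4, 0.4, -3.4]
opening: 0.536
```

```bash
python3 -c "
from h import *
st();to(-30,1.5,29,270)
"
```

```text
t 22.68 dock xy [-61.8   1.9] tipz 31.5 jaw deg rel dock 269.82 F [ 0.439   0.3612 -3.4097] op mm 46.6 j [ 0.418   0.4367 -0.4638 -0.0417 -0.6737  1.2652] tilt [-0.0133  0.0226]
tool shift mm [ 0.4  2.1 31.8] turn -0.003
```

Emit:
step_arm(
  series=[
    [0,0.002,0,0,0.4],
    [0,0.0015,0,0,0.4],
    [0,0,0,0,0.62],
    [0,0,0,0,0.62],
    [0,0,0,0,0.4],
    [0,0,0,0,0.4],
  ],
  squeeze=15,
)

```text
t: 23.42
tcp_pos: [0.5173, 0.0587, 0.2125]
ee_rot: [[0.081, -0.008, 0.997], [-0.996, 0.024, 0.081], [-0.024, -1.0, -0.006]]
wrist_force: [0.0, -0.2, 0.4]
opening: 0.542
```

```bash
python3 -c "
from h import *
st();to(-5,1.5,28.5,270)
im=eyes.read_camera('scene')[150:300,250:430];cv2.imwrite('pics/s9.png',cv2.resize(im,None,fx=4,fy=4,interpolation=cv2.INTER_CUBIC))
"
```

```text
t 23.43 dock xy [-59.7   2.6] tipz 30.3 jaw deg rel dock 269.91 F [ 0.0462 -0.1952  0.4395] op mm 47.2 j [ 0.4185  0.439  -0.4642 -0.0405 -0.6655  1.2654] tilt [-0.0079  0.0239]
tool shift mm [ 1.   1.5 54.7] turn -0.002
```

View pics/s9.png

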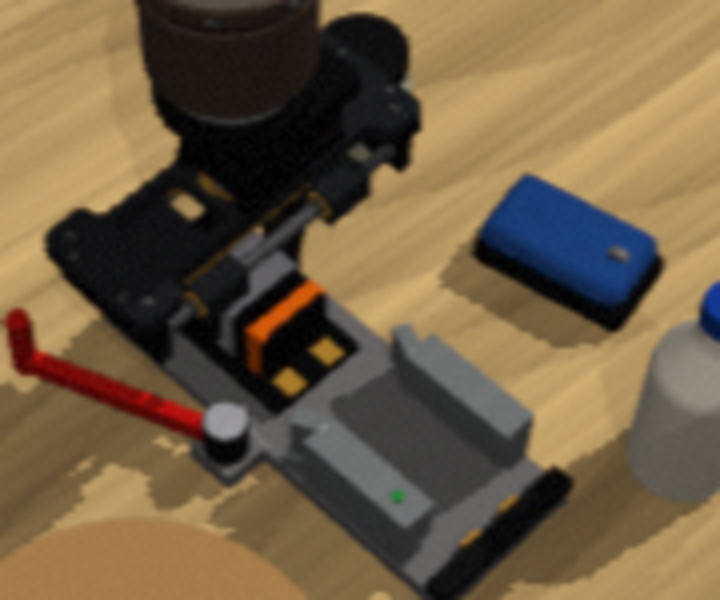

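```bash
python3 - <<'E'
from h import *
g=lambda x,y:(250+(x+.5)/4-.5,150+(y+.5)/4-.5)
for nm,q,z in(("base+",(358,345),.02),("base-",(277,412),.02),("cheek+ in outer-end bottom",(528,440),.012)):
    w=ray("scene",*g(*q),z)[:2]-O; print(nm,np.round([w@X2*1000,w@Y2*1000],1))
E
```

```text
base+ [-2.2 33.8]
base- [ -2.1 -26.9]
cheek+ in outer-end bottom [98.3 58.1]
```

Emit:
step_arm(
  series=[
    [0.0005,0,0.006,0,0.4],
    [0.0004,0,0.008,0,0.4],
    [0,0,0.008,0,0.4],
    [0,0,0.007,0,0.4],
    [0,0,0.006,0,0.4],
  ],
)

```text
t: 24.1
tcp_pos: [0.5471, 0.0586, 0.2123]
ee_rot: [[0.079, -0.031, 0.996], [-0.997, 0.017, 0.08], [-0.019, -0.999, -0.03]]
wrist_force: [-5.4, 0.7, 6.1]
opening: 0.544
```

```bash
python3 -c "
from h import *
st();to(-5,1.5,30,270)
"
```

```text
t 24.1 dock xy [-34.3  -0.8] tipz 30.2 jaw deg rel dock 269.81 F [-5.3564  0.7446  6.0715] op mm 47.4 j [ 0.3947  0.481  -0.3825 -0.0415 -0.7301  1.2871] tilt [-0.0313  0.0169]
tool shift mm [-2.4 -0.6 29.3] turn -0.003
```

```bash
python3 - <<'E'
from h import *
im=eyes.read_camera('scene')[190:300,280:410];cv2.imwrite('pics/s10.png',cv2.resize(im,None,fx=6,fy=5.4,interpolation=cv2.INTER_CUBIC))
E
```

```text
(no output)
```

View pics/s10.png

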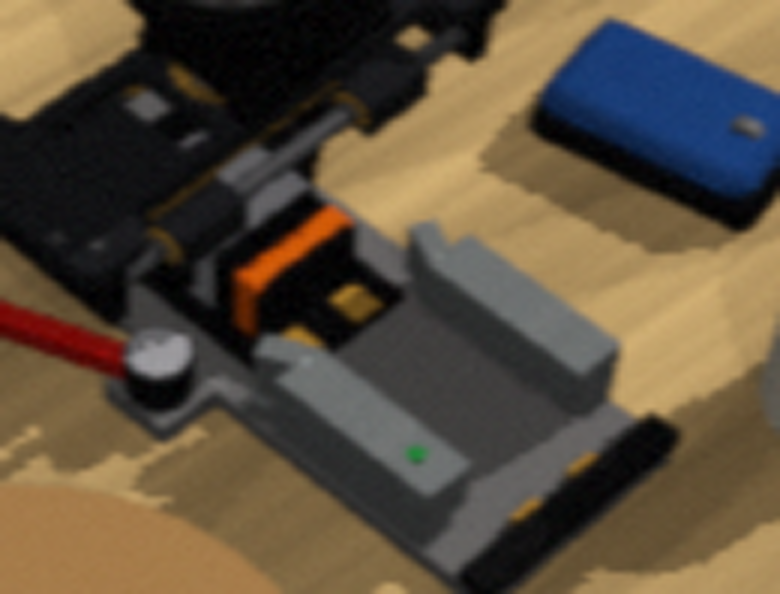

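Emit:
step_arm(
  series=[
    [0,0,0,0,0.62],
    [0,0,0,0,0.62],
    [0,-0.015,0,0,0.62],
    [0,-0.02,0,0,0.62],
    [0,-0.015,0,0,0.5],
    [0,-0.002,-0.015,0,0.3],
    [0,0,-0.025,0,0.3],
    [0,0,-0.02,0,0.3],
    [0,0,-0.006,0,0.3],
  ],
)

```text
t: 25.28
tcp_pos: [0.4799, 0.0518, 0.2692]
ee_rot: [[0.079, -0.028, 0.997], [-0.997, 0.018, 0.079], [-0.02, -0.999, -0.026]]
wrist_force: [-0.3, 0.7, 0.4]
opening: 0.31
```

```bash
python3 - <<'E'
from h import *
st();to(-101,1.5,28,270)
im=eyes.read_camera('scene')[150:300,230:430];cv2.imwrite('pics/s11.png',cv2.resize(im,None,fx=4,fy=4,interpolation=cv2.INTER_CUBIC))
E
```

```text
t 25.27 dock xy [-101.2   -1.9] tipz 87.1 jaw deg rel dock 269.78 F [-0.3048  0.6581  0.4054] op mm 27.0 j [ 0.437   0.3034 -0.494  -0.0398 -0.7911  1.2412] tilt [-0.0277  0.0183]
tool shift mm [-2.2 59.2  1.7] turn -0.004
```

View pics/s11.png

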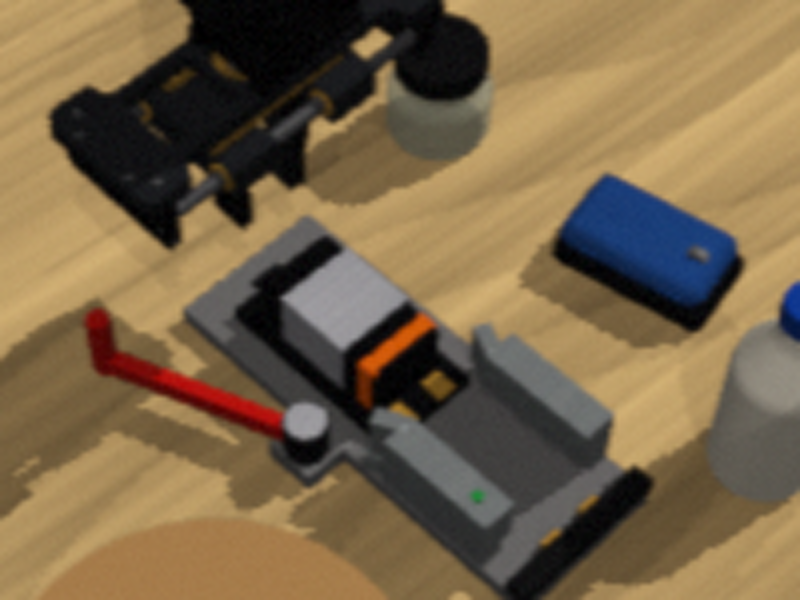

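```bash
python3 - <<'E'
from h import *
g=lambda x,y:(230+(x+.5)/4-.5,150+(y+.5)/4-.5)
for nm,q,z in(("out-",(238,312),.02),("out+",(328,240),.02),("in+",(468,378),.02),("band-",(359,362),.056),("band+",(432,320),.056),("sl-",(282,297),.056),("sl+",(345,250),.056)):
    w=ray("scene",*g(*q),z)[:2]-O; print(nm,np.round([w@X2*1000,w@Y2*1000],1))
E
```

```text
out- [-93.  -27.9]
out+ [-94.2  40.9]
in+ [23.7 29.9]
band- [ -6.5 -21.2]
band+ [ 1.2 24. ]
sl- [-63.7 -21.2]
sl+ [-62.8  23.6]
```

Emit:
step_arm(
  series=[
    [-0.001,0.015,0,0,0.3],
    [-0.001,0.02,0,0,0.3],
    [0,0.015,0,0,0.3],
    [0,0.006,0,0,0.3],
    [0,0,0,0,0.3],
  ],
)

```text
t: 25.95
tcp_pos: [0.4797, 0.0555, 0.2123]
ee_rot: [[0.08, -0.025, 0.997], [-0.997, 0.019, 0.08], [-0.021, -1.0, -0.023]]
wrist_force: [0.9, 0.3, 0.0]
opening: 0.298
```

```bash
python3 - <<'E'
from h import *
st();to(6.5,1,28,270)
E
```

```text
t 25.95 dock xy [-100.5    1.9] tipz 30.2 jaw deg rel dock 269.82 F [0.9078 0.2986 0.0476] op mm 26.0 j [ 0.4445  0.3941 -0.5488 -0.0464 -0.6423  1.2436] tilt [-0.0245  0.0191]
tool shift mm [  0.6  -0.3 107. ] turn -0.003
```

Emit:
step_arm(
  series=[
    [0,0,0.006,0,0.3],
    [0,0,0.008,0,0.3],
    [0,0,0.008,0,0.3],
    [0,0,0.008,0,0.3],
    [0,0,0.008,0,0.3],
  ],
)

```text
t: 26.58
tcp_pos: [0.5185, 0.0581, 0.2124]
ee_rot: [[0.079, -0.029, 0.996], [-0.997, 0.018, 0.08], [-0.02, -0.999, -0.028]]
wrist_force: [-3.8, 0.4, 2.4]
opening: 0.3
```

```bash
python3 - <<'E'
from h import *
st();to(6.5,1,28,270)
E
```

```text
t 26.57 dock xy [-62.5   1.2] tipz 30.3 jaw deg rel dock 269.79 F [-3.8312  0.4372  2.4357] op mm 26.1 j [ 0.4156  0.444  -0.4534 -0.0442 -0.6933  1.2689] tilt [-0.0292  0.018 ]
tool shift mm [-0.   0.4 69. ] turn -0.004
```

Emit:
step_arm(
  series=[
    [0,0,0.008,0,0.3],
    [0,0,0.008,0,0.3],
    [0,0,0.008,0,0.3],
    [0,0,0.008,0,0.3],
  ],
)

```text
t: 27.08
tcp_pos: [0.5524, 0.0608, 0.2114]
ee_rot: [[0.079, -0.03, 0.996], [-0.997, 0.018, 0.08], [-0.02, -0.999, -0.029]]
wrist_force: [-4.4, 0.2, 2.9]
opening: 0.301
```

```bash
python3 - <<'E'
from h import *
st();to(6.5,1,28,270)
im=eyes.read_camera('scene')[190:300,280:410];cv2.imwrite('pics/s12.png',cv2.resize(im,None,fx=6,fy=5.4,interpolation=cv2.INTER_CUBIC))
E
```

```text
t 27.07 dock xy [-28.6   1. ] tipz 29.3 jaw deg rel dock 269.8 F [-4.4483  0.2162  2.8815] op mm 26.2 j [ 0.3946  0.4892 -0.3696 -0.0418 -0.7335  1.2871] tilt [-0.0302  0.0177]
tool shift mm [-0.1  0.3 35.1] turn -0.004
```

View pics/s12.png

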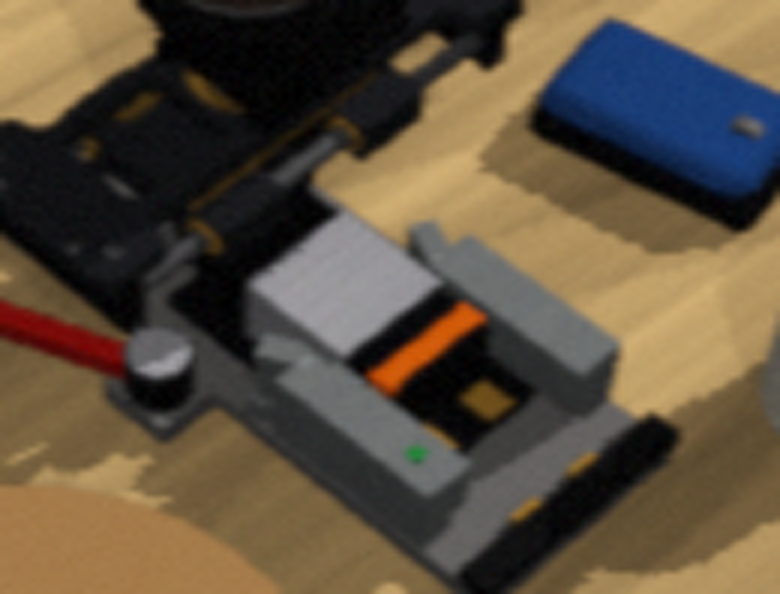

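Emit:
step_arm(
  series=[
    [0,0,0.008,0,0.3],
    [0,0,0.008,0,0.3],
    [0,0,0.008,0,0.3],
    [0,0,0.005,0,0.3],
  ],
)

```text
t: 27.62
tcp_pos: [0.5844, 0.0635, 0.2105]
ee_rot: [[0.079, -0.029, 0.996], [-0.997, 0.018, 0.08], [-0.02, -0.999, -0.027]]
wrist_force: [-4.0, 0.0, 2.1]
opening: 0.301
```

```bash
python3 - <<'E'
from h import *
st();to(6.5,1,28,270)
E
```

```text
t 27.62 dock xy [3.8 1. ] tipz 28.4 jaw deg rel dock 269.82 F [-3.9637  0.0273  2.1099] op mm 26.2 j [ 0.3774  0.5313 -0.2896 -0.0389 -0.7701  1.3014] tilt [-0.0285  0.0178]
tool shift mm [0.  0.3 2.7] turn -0.003
```

Emit:
step_arm(
  series=[
    [0,0,0.003,0,0.3],
    [0,0,0.003,0,0.3],
  ],
)

```text
t: 27.88
tcp_pos: [0.5886, 0.0636, 0.2098]
ee_rot: [[0.078, -0.037, 0.996], [-0.997, 0.016, 0.079], [-0.019, -0.999, -0.036]]
wrist_force: [-12.4, 1.3, 8.8]
opening: 0.301
```

```bash
python3 - <<'E'
from h import *
st()
im=eyes.read_camera('scene')[190:300,280:410];cv2.imwrite('pics/s13.png',cv2.resize(im,None,fx=6,fy=5.4,interpolation=cv2.INTER_CUBIC))
im=eyes.read_camera('top')[170:350,190:370];cv2.imwrite('pics/t13.png',cv2.resize(im,None,fx=3.3,fy=3.3,interpolation=cv2.INTER_CUBIC))
E
```

```text
t 27.88 dock xy [6.4 0.6] tipz 27.7 jaw deg rel dock 269.75 F [-12.4109   1.2534   8.7682] op mm 26.2 j [ 0.3745  0.5393 -0.2757 -0.0407 -0.7852  1.3043] tilt [-0.0374  0.0162]
```

View pics/s13.png

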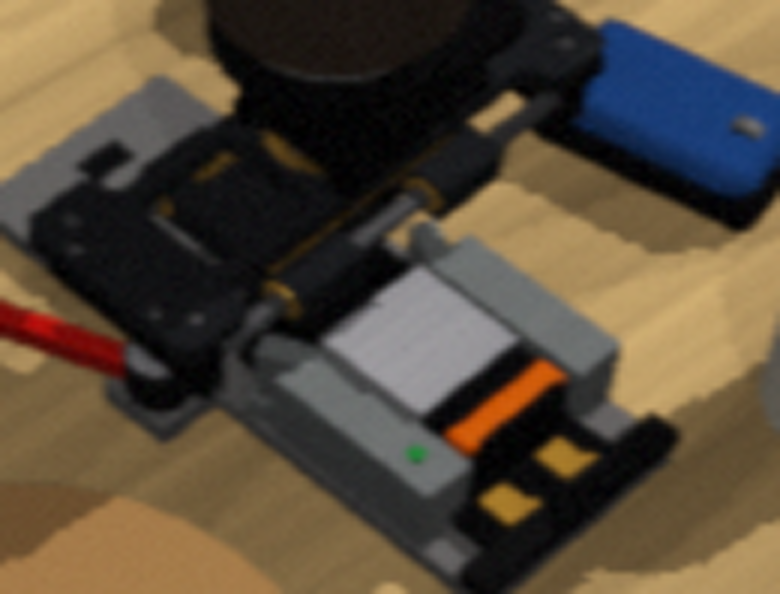

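View pics/t13.png

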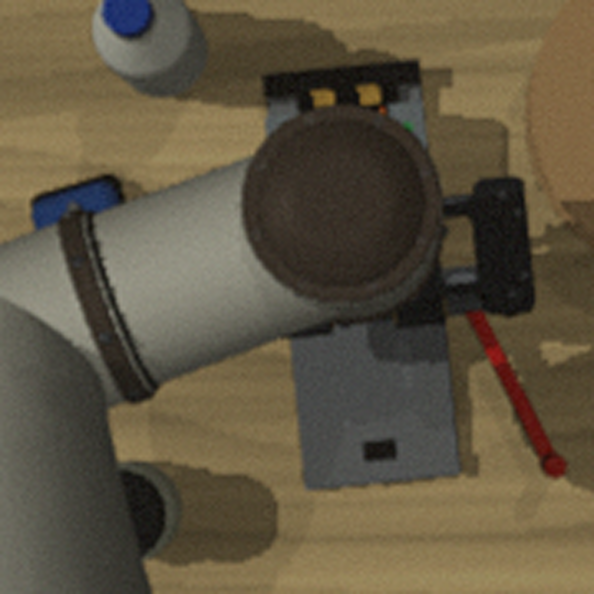

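Emit:
step_arm(
  series=[
    [0,0,-0.006,0,0.3],
    [0,0,-0.012,0,0.3],
    [0,-0.015,-0.015,0,0.3],
    [0,-0.025,-0.015,0,0.4],
    [0.02,-0.02,-0.015,-0.1,0.4],
    [0.03,0,-0.015,-0.15,0.4],
    [0.02,0,-0.015,-0.15,0.4],
    [0,0,0,0,0.4],
  ],
)

```text
t: 28.98
tcp_pos: [0.5111, -0.0194, 0.2742]
ee_rot: [[0.474, -0.018, 0.88], [-0.88, 0.02, 0.474], [-0.026, -1.0, -0.006]]
wrist_force: [0.6, -0.3, -0.6]
opening: 0.4
```

```bash
python3 - <<'E'
from h import *
st();to(-116.5,-101.5,60,293)
im=eyes.read_camera('scene')[150:300,230:430];cv2.imwrite('pics/s14.png',cv2.resize(im,None,fx=4,fy=4,interpolation=cv2.INTER_CUBIC))
E
```

```text
t 28.98 dock xy [-74.2 -75.2] tipz 92.1 jaw deg rel dock 293.56 F [ 0.6102 -0.3209 -0.5736] op mm 34.8 j [ 0.2735  0.3374 -0.4253 -0.0331 -0.8203  1.814 ] tilt [-0.018   0.0201]
tool shift mm [  8.   32.2 -49.1] turn 0.01
```

View pics/s14.png

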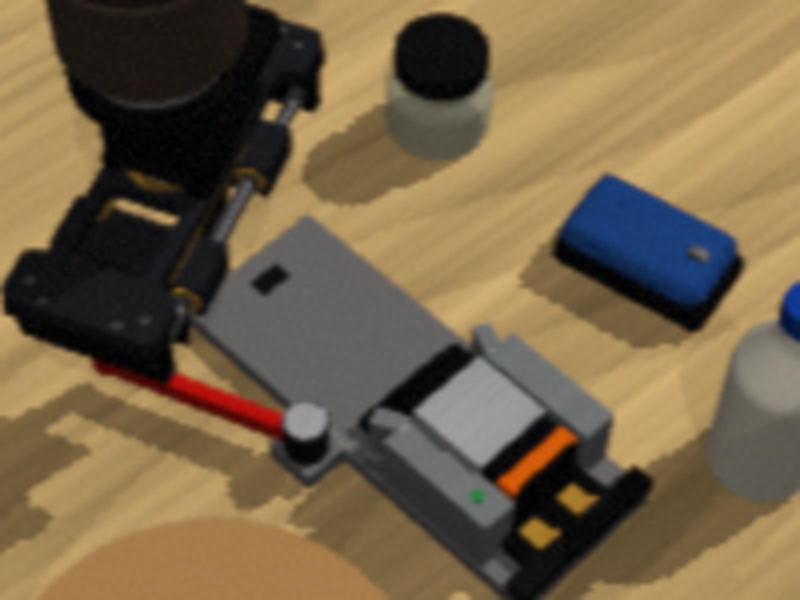

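Pack is home with the orange end inside. Next, the knob.

Emit:
step_arm(
  series=[
    [0.003,0,-0.015,0,0.4],
    [0.004,0,-0.018,0,0.4],
    [0.001,0,-0.012,0,0.4],
    [0,0,-0.003,0,0.4],
    [0,0.01,0,0,0.4],
    [0,0,0,0,0.4],
  ],
)

```text
t: 29.78
tcp_pos: [0.4703, -0.0489, 0.2635]
ee_rot: [[0.473, -0.016, 0.881], [-0.881, 0.02, 0.474], [-0.026, -1.0, -0.005]]
wrist_force: [0.5, -0.1, 0.3]
opening: 0.4
```

```bash
python3 - <<'E'
from h import *
st();to(-116.5,-101.5,35,293)
E
```

```text
t 29.77 dock xy [-116.9 -101.3] tipz 81.4 jaw deg rel dock 293.52 F [ 0.4802 -0.0973  0.292 ] op mm 34.8 j [ 0.2343  0.2962 -0.5274 -0.0344 -0.7587  1.8549] tilt [-0.0164  0.0204]
tool shift mm [ 1.6 46.3  0.5] turn 0.009
```

Emit:
step_arm(
  series=[
    [0,0.012,0,0,0.4],
    [0,0.014,0,0,0.4],
    [0,0.012,0,0,0.4],
    [0,0.005,0,0,0.4],
    [0,0,0,0,0.4],
  ],
  squeeze=5,
)

```text
t: 30.4
tcp_pos: [0.4705, -0.0474, 0.2167]
ee_rot: [[0.474, -0.018, 0.88], [-0.88, 0.02, 0.474], [-0.026, -1.0, -0.006]]
wrist_force: [-0.5, -0.4, -0.3]
opening: 0.398
```

```bash
python3 - <<'E'
from h import *
st();to(-116.5,-101.5,35,293)
E
```

```text
t 30.4 dock xy [-116.9  -99.8] tipz 34.5 jaw deg rel dock 293.57 F [-0.4705 -0.364  -0.3376] op mm 34.6 j [ 0.2376  0.3732 -0.5724 -0.0396 -0.6381  1.8593] tilt [-0.0177  0.02  ]
tool shift mm [ 1.7 -0.5 -0.3] turn 0.01
```

Emit:
step_arm(
  series=[
    [0,0,0,0,0.1],
    [0,0,0,0,0.1],
    [0,0,0,0,0.1],
  ],
)

```text
t: 30.78
tcp_pos: [0.4709, -0.0473, 0.2175]
ee_rot: [[0.474, -0.016, 0.88], [-0.88, 0.02, 0.475], [-0.025, -1.0, -0.004]]
wrist_force: [-0.1, -0.5, -1.3]
opening: 0.162
```

```bash
python3 - <<'E'
from h import *
st();gate()
E
```

```text
t 30.77 dock xy [-116.1  -99.8] tipz 35.4 jaw deg rel dock 293.59 F [-0.1357 -0.4697 -1.269 ] op mm 14.1 j [ 0.2375  0.3719 -0.5715 -0.0392 -0.6382  1.8593] tilt [-0.0156  0.0203]
gate if held 1.923 radius 115.2
```

Emit:
step_arm(
  series=[
    [-0.008,0,0.0002,0.07,0.1],
    [-0.01,0,0.0003,0.085,0.1],
    [-0.01,0,0.0003,0.085,0.1],
    [-0.01,0,0.0003,0.085,0.1],
    [-0.01,0,0.0003,0.085,0.1],
    [-0.01,0,0.0003,0.085,0.1],
    [-0.01,0,0.0003,0.085,0.1],
    [-0.01,0,0.0003,0.085,0.1],
  ],
)

```text
t: 31.78
tcp_pos: [0.4609, 0.0305, 0.2179]
ee_rot: [[-0.194, -0.001, 0.981], [-0.981, 0.024, -0.194], [-0.024, -1.0, -0.006]]
wrist_force: [2.5, -1.8, -5.4]
opening: 0.157
```

```bash
python3 - <<'E'
from h import *
st();gate()
E
```

```text
t 31.77 dock xy [-117.   -20.9] tipz 35.7 jaw deg rel dock 254.07 F [ 2.4526 -1.821  -5.4058] op mm 13.6 j [ 0.4124  0.3537 -0.603  -0.0403 -0.6061  0.9963] tilt [-0.0015  0.0244]
gate if held 1.226 radius 115.8
```

Emit:
step_arm(
  series=[
    [-0.01,0,0.0003,0.085,0.1],
    [-0.01,0,0.0003,0.085,0.1],
    [-0.01,0,0.0003,0.085,0.1],
    [-0.01,0,0.0003,0.085,0.1],
    [-0.01,0,0.0003,0.085,0.1],
    [-0.01,0,0.0003,0.085,0.1],
    [-0.01,0,0.0003,0.085,0.1],
    [-0.01,0,0.0003,0.085,0.1],
  ],
)

```text
t: 32.78
tcp_pos: [0.5046, 0.0976, 0.2185]
ee_rot: [[-0.781, 0.006, 0.624], [-0.624, 0.021, -0.781], [-0.018, -1.0, -0.013]]
wrist_force: [2.5, -4.4, -4.0]
opening: 0.157
```

```bash
python3 - <<'E'
from h import *
st();gate()
E
```

```text
t 32.77 dock xy [-66.6  41.7] tipz 36.3 jaw deg rel dock 213.87 F [ 2.5171 -4.3717 -3.979 ] op mm 13.7 j [ 0.5031  0.4185 -0.4855 -0.026  -0.6512  0.1914] tilt [0.0062 0.0214]
gate if held 0.522 radius 117.4
```

Emit:
step_arm(
  series=[
    [-0.01,0,0.0005,0.085,0.1],
    [-0.01,0,0.0005,0.085,0.1],
    [-0.01,0,0.0005,0.085,0.1],
    [-0.01,0,0.0005,0.085,0.1],
    [-0.009,0,0.0005,0.085,0.1],
    [-0.005,0,0.0003,0.085,0.1],
  ],
)

```text
t: 33.52
tcp_pos: [0.5541, 0.1181, 0.2186]
ee_rot: [[-0.989, 0.002, 0.146], [-0.146, 0.017, -0.989], [-0.004, -1.0, -0.017]]
wrist_force: [0.6, -0.0, -0.4]
opening: 0.158
```

```bash
python3 - <<'E'
from h import *
st();gate()
E
```

```text
t 33.52 dock xy [-16.3  57.3] tipz 36.4 jaw deg rel dock 183.65 F [ 0.5516 -0.0291 -0.448 ] op mm 13.8 j [ 0.4925  0.4873 -0.3546 -0.0215 -0.7192 -0.33  ] tilt [0.0019 0.0171]
gate if held 0.071 radius 117.6
```

Emit:
step_arm(
  series=[
    [-0.005,0,0.0002,0.04,0.1],
    [-0.004,0,0,0.02,0.1],
    [-0.003,0,0,0,0.1],
    [0,0,0,0,0.1],
  ],
)

```text
t: 34.02
tcp_pos: [0.564, 0.1192, 0.2183]
ee_rot: [[-0.997, -0.007, 0.083], [-0.083, 0.016, -0.996], [0.005, -1.0, -0.016]]
wrist_force: [2.2, -0.4, 0.4]
opening: 0.162
```

```bash
python3 - <<'E'
from h import *
st();gate()
E
```

```text
t 34.02 dock xy [-8.  57.5] tipz 36.2 jaw deg rel dock 180.03 F [ 2.1771 -0.4406  0.4117] op mm 14.1 j [ 0.4853  0.5019 -0.3256 -0.0251 -0.7422 -0.3836] tilt [-0.0067  0.0156]
gate if held 0.0 radius 117.5
```

Emit:
step_arm(
  series=[
    [-0.002,0,0,0,0.1],
    [-0.002,0,0,0,0.1],
  ],
)

```text
t: 34.28
tcp_pos: [0.5657, 0.1194, 0.2181]
ee_rot: [[-0.996, -0.015, 0.082], [-0.083, 0.014, -0.996], [0.013, -1.0, -0.015]]
wrist_force: [-6.7, 2.1, 6.6]
opening: 0.155
```

```bash
python3 - <<'E'
from h import *
st();gate()
E
```

```text
t 34.27 dock xy [-7.8 57.4] tipz 36.0 jaw deg rel dock 180.0 F [-6.7498  2.1078  6.6102] op mm 13.5 j [ 0.4836  0.5057 -0.3176 -0.0282 -0.754  -0.3804] tilt [-0.0146  0.0142]
gate if held -0.002 radius 117.4
```

Emit:
step_arm(
  series=[
    [0,0,0,0,0.35],
    [0,0,0,0,0.35],
    [0,-0.02,0,0,0.35],
    [0,-0.03,0,0,0.35],
    [0,-0.05,0,0,0.35],
    [0,-0.05,0,0,0.35],
    [-0.01,-0.02,-0.03,0,0.35],
    [0.03,0,-0.05,0,0.35],
    [0.03,0,-0.05,0,0.35],
    [0,0,0,0,0.35],
  ],
)

```text
t: 35.52
tcp_pos: [0.5098, 0.2448, 0.3976]
ee_rot: [[-0.997, -0.001, 0.08], [-0.08, 0.019, -0.997], [-0.0, -1.0, -0.019]]
wrist_force: [0.1, -1.0, 0.3]
opening: 0.346
```

```bash
python3 - <<'E'
from h import *
st()
im=eyes.read_camera('scene')[140:310,265:450];cv2.imwrite('pics/s15.png',cv2.resize(im,None,fx=4,fy=4,interpolation=cv2.INTER_CUBIC)[:600])
im=eyes.read_camera('top')[170:350,190:370];cv2.imwrite('pics/t15.png',cv2.resize(im,None,fx=3.3,fy=3.3,interpolation=cv2.INTER_CUBIC))
E
```

```text
t 35.52 dock xy [-50.5 187.6] tipz 215.4 jaw deg rel dock 179.86 F [ 0.0973 -1.0063  0.309 ] op mm 30.1 j [ 0.7307  0.2878 -0.1482 -0.0162 -1.1232 -0.6436] tilt [-0.0011  0.0187]
```

View pics/s15.png

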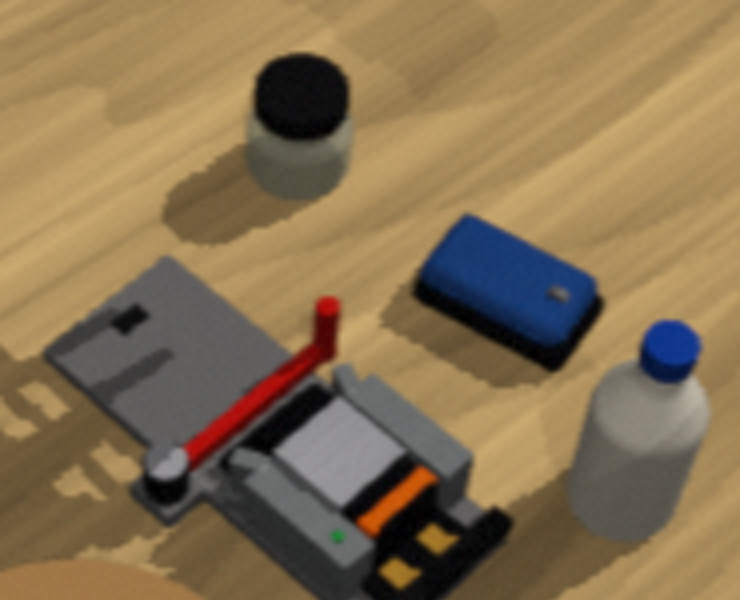

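View pics/t15.png

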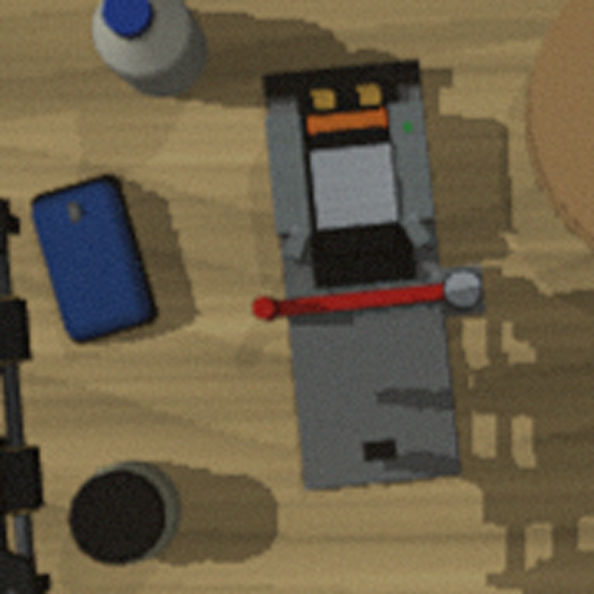

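```bash
python3 - <<'E'
from h import *
f=lambda x,y:(190+(x+.5)/3.3-.5,170+(y+.5)/3.3-.5)
S=[ray("top",*f(*q),z)[:2]-O for q,z in(((347,122),.056),((398,223),.056),((317,230),.056),((310,150),.056),((388,143),.056),((265,308),.059),((462,289),.036))]
for w in S: print(np.round([w@X2*1000,w@Y2*1000],1))
d=S[5]-S[6];a=d@X2,d@Y2;print("gate",np.arctan2(-a[0],a[1]))
S0=[ray("top",*f(*q),z)[:2]-O for q,z in(((357,241),.056),)]
for w in S0: print("start band",np.round([w@X2*1000,w@Y2*1000],1))
print(ticket.sign_off())
E
```

```text
[96.8 -1.8]
[ 34.3 -25.9]
[34.9 22. ]
[82.4 21.5]
[ 82.  -24.7]
[-7.9 56.6]
[ -7.5 -59.9]
gate 0.003438647737244079
start band [26.1 -0.8]
the job is handed in; nothing more can be done
None
```

The battery pack is turned round and fully home, contact end innermost, with the latch closed. I handed the job in at about 35.6 s of the 72 s allowed; the sign-off gave no verdict, so what follows is from my own last checks.

- **How it was done:** I held the knob and swung the latch open to about 1.94 rad. Then I hooked the pack out from behind, gripped and lifted it, and turned it 180°. I set it down at the mouth and pushed it in from behind until it met the stop (about 12 N). Last, I swung the latch shut against its end stop and withdrew the arm.
- **Pack position:** The top view puts the orange band 97 mm into the slot, which implies a pack centre of about 61–62 mm. That is 1–2 mm deeper than home, within the 5 mm allowed. Measured sideways offset was about 1.8 mm, of the same order as the calibration error.
- **Latch:** The top view measured its angle at about 0.003 rad.
- **Other objects:** The mouse, bottle and jar look unmoved in the last pictures. Only the spool's edge was in frame, and it looked the same. The arm ended well clear of everything.

**What disagreed:**
- The two cameras differed by 2–4 mm.
- The tool leaned up to about 3.5° during the job, so I finished the insertion by pushing the pack rather than holding it.

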